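Sort chamfered from square-cut locating pins by feel

TASK

Four locating pins stand with their working ends hidden in the blue stand: two are chamfered, two cut square. Feel in the stepped bores of the seat block which is which, without forcing a pin that will not go, and leave one chamfered pin fully home in each bore of the block and one square-cut pin stood end-down in each pipe of the pipe rack. Let go of everything and leave the key, the corner block and the can where they are.

Things in the scene. Friction and masses are not known exactly. Their poses are not given: they have to be found in the camera images.
- stand: Blue fixed loading stand 50 x 200 x 46 mm (own x, y, z), origin at the centre of its underside, z up. Four round blind sockets in a row along its y, 50 mm apart, 23 mm wide, 40 mm deep (floor 6 mm above the table). At the start a steel locating pin stands upright, working end down, in each; the upper 60 mm of each shows and all look alike. Which kind stands where differs every time.
- stand_hole0 (a point): Centre of the mouth of stand socket 0, 46 mm above the table. All four pins: 100 mm long, about 0.25 kg; round shank 20 mm in diameter, 70 mm long, under a knurled round head 26 mm in diameter and 30 mm tall, 76 to 106 mm above the table while in the stand. Grip by the head.
- stand_hole1 (a point): Centre of the mouth of stand socket 1, 46 mm above the table. Two of the pins have a chamfered working end: over its last 12 mm the shank tapers to a flat 10 mm wide. The other two are cut square across the full 20 mm.
- stand_hole2 (a point): Centre of the mouth of stand socket 2, 46 mm above the table. Own y of the stand runs from socket 0 to socket 3.
- stand_hole3 (a point): Centre of the mouth of stand socket 3, 46 mm above the table. The pin in it stands on the socket floor, 40 mm below this point.
- seat_block: Fixed dark steel block 60 x 120 x 46 mm (own x, y, z), origin at the centre of its underside, z up; two upright stepped bores 60 mm apart along its y. Each is 24 mm wide for 30 mm, then a sharp shoulder (16 mm above the table) and a throat 15.5 mm wide. A square end stops hard on the shoulder; a chamfered end rests about 6.5 mm lower. It may swap sides with the pipe rack.
- bore0 (a point): Centre of the mouth of bore 0 of the seat block, 46 mm above the table, 30 mm above the shoulder. Axes as the block's.
- bore1 (a point): Centre of the mouth of bore 1 of the seat block, 46 mm above the table, 30 mm above the shoulder. Axes as the block's.
- bore0_plunger (a joint): Small brass plunger in the throat of bore 0, top 1 mm below the shoulder, on a light spring (under 1 N). 0 = up (empty, or a square end standing on the shoulder); a chamfered pin that is home holds it down by its weight at about 0.006 m. Metres, grows downward, range 0 to 0.007.
- bore1_plunger (a joint): Small brass plunger in the throat of bore 1, top 1 mm below the shoulder, on a light spring (under 1 N). 0 = up (empty, or a square end standing on the shoulder); a chamfered pin that is home holds it down by its weight at about 0.006 m. Metres, grows downward, range 0 to 0.007.
- pipe_rack: Fixed pipe rack: a steel base plate 80 x 130 x 6 mm with two upright open pipe stubs 60 mm apart along its y; origin at the centre of its underside, z up. Pipe bore 25 mm, outside 33 mm, mouth 60 mm above the table. Any pin drops in, end down, and its head stays above the mouth.
- pipe0 (a point): Centre of the mouth of pipe 0 of the pipe rack, 60 mm above the table. Axes as the rack's.
- pipe1 (a point): Centre of the mouth of pipe 1 of the pipe rack, 60 mm above the table. Axes as the rack's.
- pipe0_pad (a joint): Brass floor pad of pipe 0 on a light spring (under 1 N), top 14 mm above the table when up. 0 = empty; a pin standing on it holds it down at 0.006 m (pad top then 8 mm above the table). Metres, grows downward, range 0 to 0.006.
- pipe1_pad (a joint): Brass floor pad of pipe 1 on a light spring (under 1 N), top 14 mm above the table when up. 0 = empty; a pin standing on it holds it down at 0.006 m (pad top then 8 mm above the table). Metres, grows downward, range 0 to 0.006.
- wing_key: Bystander: flat three-winged aluminium key, about 120 mm across and 8 mm thick, lying on the table; origin at the centre of its underside.
- corner_block: Bystander: L-shaped dark steel corner block, legs 70 and 63 mm, 14 mm thick, 50 mm tall; origin under the middle of the longer leg.
- spray_can: Bystander: upright aluminium can, 52 mm in diameter and 160 mm tall; origin at the centre of its underside.
Not all that is in view belongs to the job. What is shaped like the seat_block but green is not meant.

How it is judged:
By the outcome, as a careful person would: the job done as asked, in the order asked, and still so for the second after the job is handed in, with the robot touching nothing.
It also fails if it takes over 72 s, if anything falls off the work surface, if the arm or the gripper's body presses on something with over 40 N, if the wrist force passes 120 N, or if a joint passes its speed limit or range.

ROBOT

A 6-joint arm with a two-finger parallel gripper is mounted at the origin on the work surface. World frame = base frame: x ahead of the robot, y to its left, z up, the work surface at z = 0. Lengths are in m, angles in rad, forces in N, time in s.
With the tool pointing down it reaches from about 0.375 to 0.9 m from the base axis. Payload 3.1 kg.
Tool frame: the origin (TCP) lies at the very end of the fingers, on their centre line; the grasp point (between the pads) lies 19 mm behind it; y points along the fingers, x is the direction in which the jaws open and shut, and the axes are right-handed (so a half turn about y gives the same grasp; the last joint's range is limited). The gripper opens to 87 mm and grips with 3 to 60 N. Pads are 19 mm wide; open, the fingers measure 117 mm over their backs; the gripper's body (75 mm by 190 mm) begins 51 mm behind the grasp point.
Start: joints at [-1.339, 0.527, 1.433, -0, 1.181, -0.178], TCP at [0.25, -0.573, 0.223] pointing down, gripper open.
Joint ranges: [-3.08, 3.08], [-0.75, 2.2], [0.22, 2.44], [-1.43, 4.57], [0, 2.65], [-2.85, 2.85]. Speed limits (rad/s): [2.79, 2.79, 3.14, 3.14, 3.14, 3.14].

INTERFACE

Orientations are given as a unit quaternion [x, y, z, w].
In Python, from rig import robot gives the robot as it stands.
- The arm moves only by the shell command python3 -m creep 'ROWS' [FORCE]. ROWS is JSON, a list of rows, each a list of 3 entries, a list of its own where there are three numbers: the shift along the tool's x, y, z in mm, then the turn about the tool's y in rad, then the opening, from 0 (shut) to 1 (fully open). A call has 1 to 8 rows; each row shifts and turns the commanded pose from where the row before left it, along the tool's axes as they then stand; what a row does not reach is not made up. A row lasts 1/10 s, in which the tool goes at most 50 mm and 8.59 degrees, less where a joint would pass 70% of its speed; a pose out of reach is approached as far as the arm can. A call with a gripper value outside its range is refused whole. The fingers move at their own pace and stop on an object; FORCE is the grip in N (left out, the last holds). Time passes only in rows, so rows that do not move let the fingers close. It gives the time, the measured TCP pose, the force and the opening at its end, in the units of the state.
- robot.get_obs(): the state, without advancing time (a new reading comes with each control period).
- robot.camera(name): name is "scene" or "side" or "wrist"; returns a dict with "pixels" (384x512x3 uint8, red, green, blue), "fx", "fy", "cx", "cy" (pixels), "k1" (the pictures are not rectified: a ray, as slopes to the right and down, at radius r is drawn at 1 + k1 r^2 times it, then the intrinsics apply), "position" and "rotation" of the camera in the world. Camera axes: x right, y up, looking along -z (the intrinsics and any distortion apply to the point x, -y, -z); pixel columns grow to the right and rows downward; lengths in m; the calibration is good to about 2 mm. A picture is of the moment at which its call begins. There is no depth.
- robot.hand_in(): hands the job in, once; it reports no verdict.
The state is a dict: "time": time; "q": joint angles; "joint_velocities": joint speeds; "joint_torque": joint torques, N m; "position": TCP position; "tool_rot": TCP orientation; "ft_force": force on the tool from outside, world axes, zero at the start; "moment": the same for the moment, N m; "grip_width": finger opening in m.
Only numpy, scipy, OpenCV 4.12 (cv2) and the standard library are available. Lean on these libraries where they do the work, as an engineer would, in place of code of your own. Each camera call takes 0.05 s, during which the arm holds its last target.

## Working session

There is one attempt and no reset: what is moved stays moved. The work goes in short steps, Python scripts to look and compute and a shell command to move; the robot and the scene stay as the last step left them, time stands still between calls to the robot, and variables do not carry over. Pictures are saved under pics/ and viewed, and the job is handed in when it is done.

```bash
ls; mkdir -p pics; python3 - <<'E'
from rig import robot
import cv2
o=robot.get_obs()
for k,v in o.items(): print(k,v)
for n in ["scene","side","wrist"]:
    c=robot.camera(n); cv2.imwrite(f"pics/{n}0.png",c["pixels"][:,:,::-1])
    print(n,{k:v for k,v in c.items() if k!="pixels"})
E
```

```text
pics
time 0.0
q [-1.33851921e+00  5.28457199e-01  1.43396579e+00 -2.52197039e-05
  1.18138059e+00 -1.78479716e-01]
joint_velocities [ 0.00036461 -0.00127981 -0.00035731 -0.00121393 -0.00039471  0.00071285]
joint_torque [ 1.30865366e-03 -4.40035486e+01 -1.76595873e+01  6.33871439e-02
  5.82957419e-02 -1.81687205e-04]
position [ 0.24941765 -0.57224147  0.22155696]
tool_rot [-0.59093058  0.38809311 -0.38694698  0.59199394]
ft_force [ 0.30954379 -0.14259602 -0.34173523]
moment [ 0.04996283 -0.02926076  0.0190859 ]
grip_width 0.08688661652664137
scene {'fx': 378.5156592609162, 'fy': 378.5156592609162, 'cx': 253.21069369445786, 'cy': 193.50956428479492, 'k1': -0.10465844797720557, 'position': array([ 1.12138281, -0.28800191,  0.8732392 ]), 'rotation': array([0.28506635, 0.16651744, 0.47540767, 0.81547327])}
side {'fx': 453.6593381470207, 'fy': 453.6593381470207, 'cx': 253.95224572842014, 'cy': 185.93459472073206, 'k1': -0.021527096011728745, 'position': array([0.42712174, 0.82855125, 0.92351175]), 'rotation': array([-0.0312679 ,  0.37514836,  0.92399388, -0.06724096])}
wrist {'fx': 315.10372851492576, 'fy': 315.10372851492576, 'cx': 255.68656462643094, 'cy': 189.9787366710813, 'k1': -0.04751606527601459, 'position': array([ 0.30813545, -0.54624084,  0.38440973]), 'rotation': array([-0.10066798,  0.0676676 , -0.54375576,  0.83043165])}
```

View pics/scene0.png

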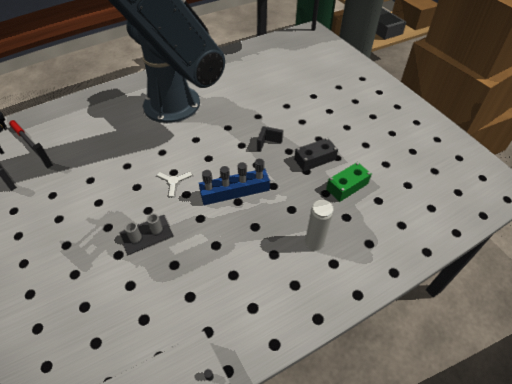

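View pics/side0.png

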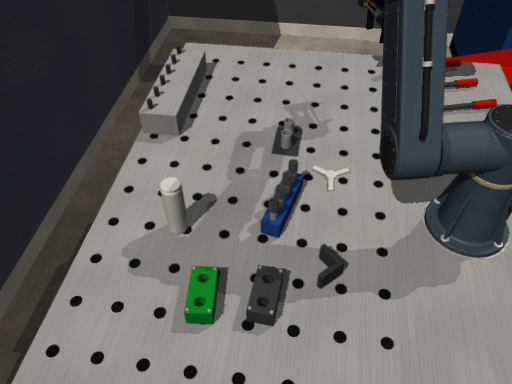

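View pics/wrist0.png

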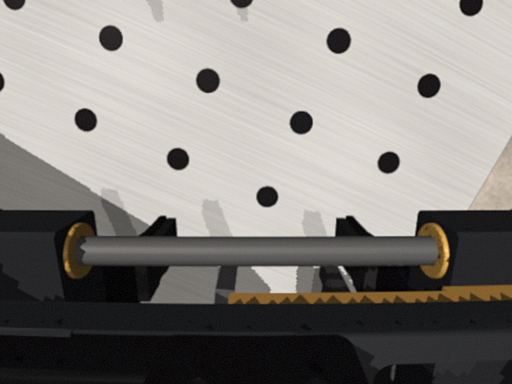

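```bash
cat > h.py <<'E'
import numpy as np, cv2
from scipy.spatial.transform import Rotation as R
from rig import robot
def K(c): return np.array([[c["fx"],0,c["cx"]],[0,c["fy"],c["cy"]],[0,0,1.]])
def ray(c,uv):
    uv=np.array(uv,float).reshape(-1,1,2)
    n=cv2.undistortPoints(uv,K(c),np.array([c["k1"],0,0,0.]))[:,0]
    d=np.c_[n[:,0],-n[:,1],-np.ones(len(n))]
    return R.from_quat(c["rotation"]).apply(d)
def onz(c,uv,z):
    d=ray(c,uv);p=np.array(c["position"]);return p+d*((z-p[2])/d[:,2])[:,None]
def proj(c,P):
    q=R.from_quat(c["rotation"]).inv().apply(np.atleast_2d(P)-c["position"])
    n=np.c_[q[:,0],-q[:,1]]/-q[:,2:3]; r2=(n**2).sum(1,keepdims=True)
    n=n*(1+c["k1"]*r2); return n*[c["fx"],c["fy"]]+[c["cx"],c["cy"]]
def two(c1,u1,c2,u2):
    d1=ray(c1,u1)[0];d2=ray(c2,u2)[0];p1=np.array(c1["position"]);p2=np.array(c2["position"])
    A=np.c_[d1,-d2];t=np.linalg.lstsq(A,p2-p1,rcond=None)[0]
    a=p1+d1*t[0];b=p2+d2*t[1];return (a+b)/2,np.linalg.norm(a-b)
def crop(img,x0,y0,w,h,s,name):
    c=img[y0:y0+h,x0:x0+w,::-1];cv2.imwrite(name,cv2.resize(c,None,fx=s,fy=s,interpolation=cv2.INTER_CUBIC))
def st():
    o=robot.get_obs();print("t",round(o["time"],2),"p",np.round(o["position"]*1000 if hasattr(o["position"],'dtype') else np.array(o["position"])*1000,1),"F",np.round(o["ft_force"],1),"g",round(o["grip_width"]*1000,1))
    r=R.from_quat(o["tool_rot"]).as_matrix();print("toolx",np.round(r[:,0],3),"y",np.round(r[:,1],3),"z",np.round(r[:,2],3));return o
E
python3 - <<'E'
from h import *
import pickle
cs={n:robot.camera(n) for n in("scene","side")}
pickle.dump(cs,open("cams.pkl","wb"))
s=cs["scene"]["pixels"];d=cs["side"]["pixels"]
crop(s,190,120,190,90,4,"pics/c1.png");crop(s,110,150,170,110,4,"pics/c2.png")
crop(d,180,145,180,185,3,"pics/c3.png");crop(d,250,100,110,140,4,"pics/c4.png")
st()
E
```

```text
t 0.25 p [ 249.5 -572.7  222.1] F [0.3 0.4 1. ] g 86.6
toolx [ 0.399 -0.917 -0.001] y [-0.     0.001 -1.   ] z [0.917 0.399 0.   ]
```

View pics/c1.png

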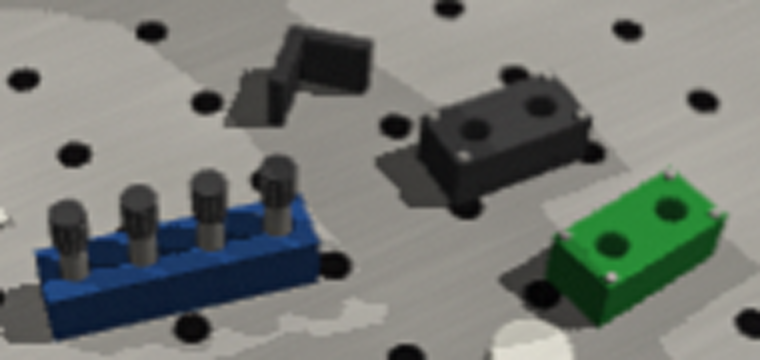

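View pics/c2.png

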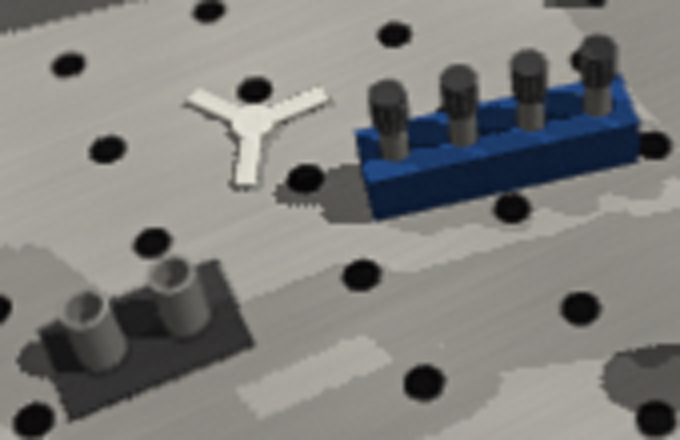

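View pics/c3.png

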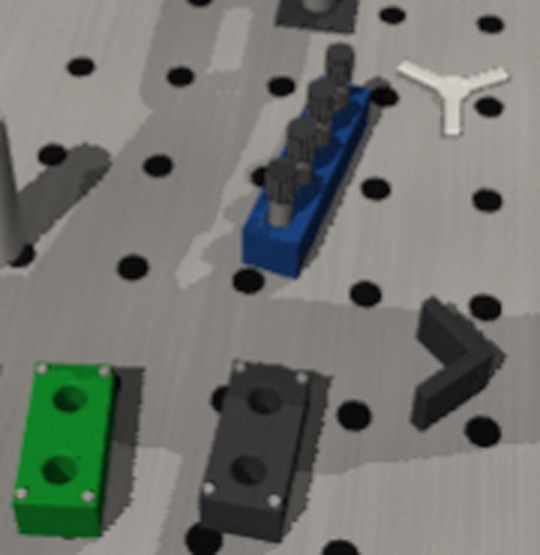

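View pics/c4.png

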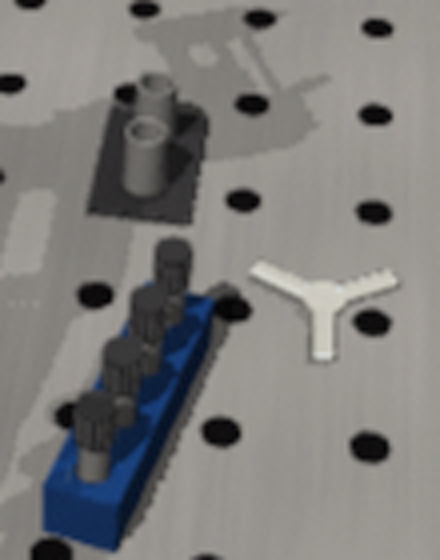

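```bash
python3 - <<'E'
from h import *
import pickle
cs=pickle.load(open("cams.pkl","rb"));a,b=cs["scene"],cs["side"]
c1=lambda x,y:((x+.5)/4-.5+190,(y+.5)/4-.5+120)
c2=lambda x,y:((x+.5)/4-.5+110,(y+.5)/4-.5+150)
c3=lambda x,y:((x+.5)/3-.5+180,(y+.5)/3-.5+145)
c4=lambda x,y:((x+.5)/4-.5+250,(y+.5)/4-.5+100)
T=[("pinA",c1(67,210),c4(175,247),.106),("pinB",c1(139,195),c4(152,295),.106),("pinC",c1(209,180),c4(125,348),.106),("pinD",c1(279,166),c4(97,402),.106),
("boreL",c1(475,129),c3(265,400),.046),("boreR",c1(541,106),c3(249,469),.046),
("pipeA",c2(87,308),c4(157,87),.06),("pipeB",c2(172,272),c4(147,131),.06)]
for n,u,v,z in T:
    p,e=two(a,u,b,v)
    print(n,np.round(p*1000,1),"gap",round(e*1000,1),np.round(onz(a,u,z)[0]*1000,1),np.round(onz(b,v,z)[0]*1000,1))
E
```

```text
pinA [460.9 -61.6 106. ] gap 1.1 [461.5 -61.4 106. ] [460.5 -62.2 106. ]
pinB [472.1 -13.1 106.2] gap 2.6 [473.4 -12.6 106. ] [471.2 -14.6 106. ]
pinC [483.9  35.7 105.8] gap 1.4 [484.8  35.8 106. ] [483.3  35.3 106. ]
pinD [496.1  84.2 106. ] gap 2.0 [497.1  84.5 106. ] [495.3  83.4 106. ]
boreL [486.1 265.8  43.7] gap 1.3 [488.5 264.5  46. ] [485.5 266.8  46. ]
boreR [490.4 325.6  43.8] gap 1.8 [493.  324.2  46. ] [489.6 326.2  46. ]
pipeA [ 492.5 -298.8   54.4] gap 0.1 [ 496.8 -298.7   60. ] [ 492.  -291.6   60. ]
pipeB [ 494.8 -239.8   57.6] gap 0.8 [ 497.2 -239.8   60. ] [ 494.4 -237.3   60. ]
```

```bash
python3 - <<'E'
from h import *
import pickle
cs=pickle.load(open("cams.pkl","rb"));a,b=cs["scene"],cs["side"]
print("can",two(a,(321.5,209),b,(171.5,185)))
print("corner",[np.round(x[0]*1000) for x in (onz(a,(264,128),.05),onz(a,(282,131),.05),onz(a,(258,147),.03),onz(a,(281,144),0))])
c=robot.camera("wrist");o=st()
Rm=R.from_quat(o["tool_rot"]).as_matrix()
print("cam in tool",Rm.T@(c["position"]-np.array(o["position"])))
print("cam axes in tool\n",np.round(Rm.T@R.from_quat(c["rotation"]).as_matrix(),3))
x=np.array([.972,-.235,0]);y=np.array([0,0,-1.]);z=np.cross(x,y)
M=np.c_[x,y,z]; t=np.array([460.9,-61.6,200]);print("delta tool now->above pinA",Rm.T@(t-np.array(o["position"])*1000), "in target frame",M.T@(t-np.array(o["position"])*1000))
E
```

```text
can (array([0.73997672, 0.11189205, 0.1516951 ]), np.float64(0.0028341728921265127))
corner [array([331., 199.,  50.]), array([372., 242.,  50.]), array([380., 148.,  30.]), array([379., 237.,   0.])]
t 0.3 p [ 249.6 -572.7  222.2] F [ 0.4 -0.5 -0.1] g 87.0
toolx [ 0.399 -0.917 -0.001] y [-0.     0.001 -1.   ] z [0.917 0.399 0.   ]
cam in tool [-0.00085113 -0.16260097  0.06428166]
cam axes in tool
 [[ 1.    -0.     0.001]
 [ 0.001  0.241 -0.971]
 [ 0.     0.971  0.241]]
delta tool now->above pinA [-384.19913971   22.5242023   397.88193023] in target frame [ 85.31408473  22.19431518 546.49613153]
```

```bash
python3 -m creep '[[[0,0,0],-0.13,1],[[0,0,0],-0.13,1],[[0,0,0],-0.13,1],[[0,0,0],-0.13,1],[[0,0,0],-0.13,1],[[0,0,0],-0.13,1],[[0,0,0],-0.145,1]]' 30 && python3 -c "
from h import *
st()"
```

```text
time: 1.0
position: [0.2496, -0.5729, 0.2224]
tool_rot: [-0.702, 0.081, -0.081, 0.703]
ft_force: [1.0, 0.1, 0.9]
grip_width: 0.0871
t 1.0 p [ 249.6 -572.9  222.4] F [1.  0.1 0.9] g 87.1
toolx [ 0.974 -0.227 -0.   ] y [-0.  0. -1.] z [0.227 0.974 0.   ]
```

```bash
python3 -m creep '[[[6,0,48],0,1],[[6,0,48],0,1],[[6,0,48],0,1],[[6,0,48],0,1],[[6,0,48],0,1],[[6,0,48],0,1],[[6,0,48],0,1]]' && python3 -m creep '[[[6,0,48],0,1],[[6,0,48],0,1],[[6,0,48],0,1],[[6,0,48],0,1],[[6,0,48],0,1],[[6,0,48],0,1],[[6,0,48],0,1],[[3,0,18],0,1]]' && python3 -m creep '[[[0,0,0],0,1]]' && python3 -c "
from h import *
st()
c=robot.camera('wrist');crop(c['pixels'],0,0,512,384,1.5,'pics/w1.png')"
```

```text
time: 1.7
position: [0.3691, -0.2543, 0.2228]
tool_rot: [0.702, -0.083, 0.083, -0.702]
ft_force: [1.4, -0.2, 0.2]
grip_width: 0.0866
time: 2.5
position: [0.496, 0.0816, 0.2228]
tool_rot: [-0.702, 0.081, -0.082, 0.703]
ft_force: [-0.2, 0.5, 0.2]
grip_width: 0.0872
time: 2.6
position: [0.4958, 0.0803, 0.2227]
tool_rot: [-0.702, 0.081, -0.082, 0.703]
ft_force: [-0.5, -1.1, -0.3]
grip_width: 0.0867
t 2.6 p [495.8  80.3 222.7] F [-0.5 -1.1 -0.3] g 86.7
toolx [ 0.974 -0.228  0.001] y [ 0.001  0.    -1.   ] z [0.228 0.974 0.001]
```

View pics/w1.png

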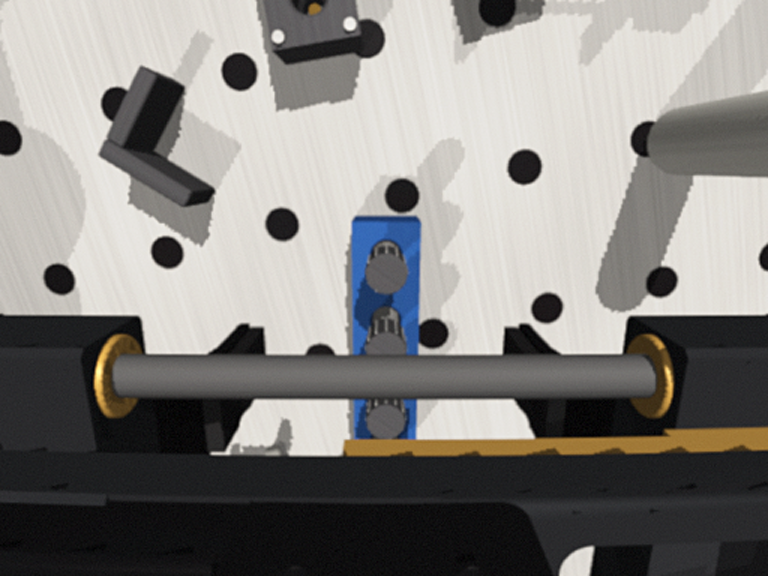

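The wrist view shows three heads on the blue stand, with D's top disc at (258,182) in camera pixels. The dark seat block with white dots and a brass plunger is at the top (210,10), the corner block is left, and the can is right.

```bash
python3 -c "
from h import *
c=robot.camera('wrist');o=st()
crop(c['pixels'],220,140,80,90,6,'pics/w2.png')
for u in [(257.3,181.6),(257,278.5)]: print(np.round(onz(c,u,.106)*1000,1))
print(proj(c,[[.4955,.0838,.106]]), proj(c,o['position']))
"
```

```text
t 2.7 p [494.5  77.8 222.4] F [-0.3 -0.4 -0.2] g 87.0
toolx [ 0.973 -0.232 -0.001] y [-0.001 -0.001 -1.   ] z [ 0.232  0.973 -0.001]
[[495.8  82.8 106. ]]
[[473.2 -12.3 106. ]]
[[256.75602612 180.57344951]] [[258.04692628 235.83873924]]
```

View pics/w2.png

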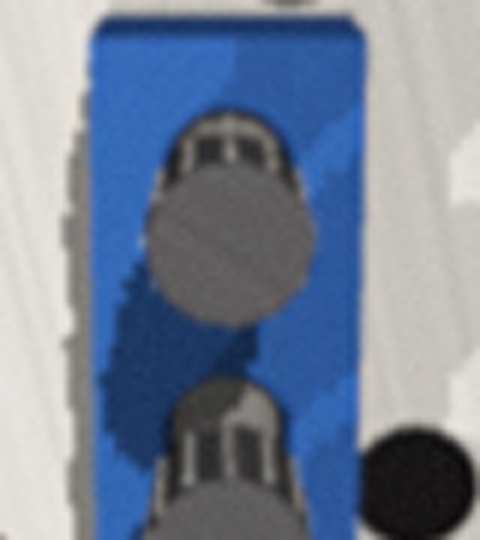

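```bash
python3 -m creep '[[[0,0,0],0,1],[[0,0,0],0,1]]' && python3 -c "
from h import *
o=st();c=robot.camera('wrist')
u=(257.9,180.2)
print(np.round(onz(c,u,.106)*1000,1))
crop(c['pixels'],220,140,80,90,6,'pics/w3.png')
Rm=R.from_quat(o['tool_rot']).as_matrix();print(Rm.T@(np.array([.496,.084,.072])-o['position'])*1000)
"
```

```text
time: 2.9
position: [0.4945, 0.0766, 0.2226]
tool_rot: [0.702, -0.084, 0.083, -0.702]
ft_force: [0.3, -0.5, 0.4]
grip_width: 0.087
t 2.9 p [494.5  76.6 222.6] F [ 0.3 -0.5  0.4] g 87.0
toolx [ 0.972 -0.235 -0.   ] y [-0. -0. -1.] z [ 0.235  0.972 -0.   ]
[[496.1  81.7 106. ]]
[ -0.22684571 150.55612202   7.5624601 ]
```

View pics/w3.png

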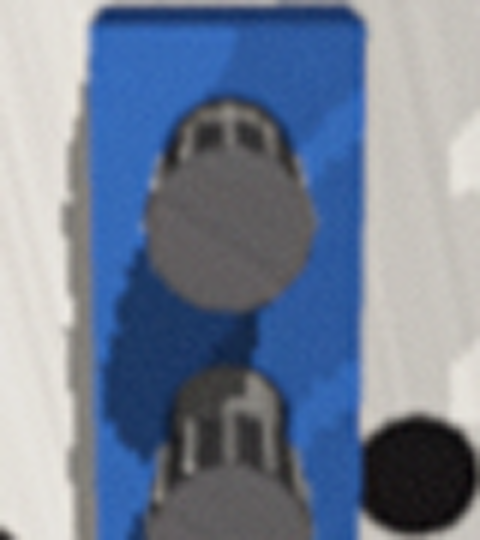

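```bash
python3 -m creep '[[[0,0,7.5],0,1],[[0,40,0],0,1],[[0,40,0],0,1],[[0,40,0],0,1],[[0,31,0],0,1],[[0,0,0],0,1],[[0,0,0],0,1]]' && python3 -c "
from h import *
st()"
```

```text
time: 3.65
position: [0.4968, 0.0851, 0.0716]
tool_rot: [-0.702, 0.083, -0.083, 0.702]
ft_force: [0.1, 0.4, 0.5]
grip_width: 0.0875
t 3.65 p [496.8  85.1  71.6] F [0.1 0.4 0.5] g 87.5
toolx [ 0.972 -0.233 -0.001] y [-0.001  0.    -1.   ] z [ 0.233  0.972 -0.   ]
```

```bash
python3 -m creep '[[[0,0,-1],0,0.2],[[0,0,0],0,0.2],[[0,0,0],0,0.2],[[0,0,0],0,0.2],[[0,0,0],0,0.2],[[0,0,0],0,0.2],[[0,0,0],0,0.2]]' 30 && python3 -m creep '[[[0,0,0],0,0.2],[[0,0,0],0,0.2],[[0,0,0],0,0.2]]' && python3 -c "
from h import *
st()"
```

```text
time: 4.35
position: [0.4964, 0.0842, 0.0716]
tool_rot: [-0.702, 0.083, -0.083, 0.702]
ft_force: [-0.7, -0.2, -0.6]
grip_width: 0.039
time: 4.65
position: [0.4966, 0.0841, 0.0715]
tool_rot: [-0.702, 0.083, -0.083, 0.702]
ft_force: [0.0, -0.1, -0.4]
grip_width: 0.0251
t 4.65 p [496.6  84.1  71.5] F [ 0.  -0.1 -0.4] g 25.1
toolx [ 0.973 -0.233  0.   ] y [ 0. -0. -1.] z [0.233 0.973 0.   ]
```

```bash
python3 -m creep '[[[0,-20,0],0,0],[[0,-40,0],0,0],[[0,-40,0],0,0],[[0,0,0],0,0],[[-12,0,38],0,0],[[-12,0,38],0,0],[[-12,0,38],0,0],[[0,0,0],0,0]]' 30 && python3 -m creep '[[[0,0,0],0,0],[[0,0,0],0,0]]'&& python3 -c "
from h import *
o=st();c=robot.camera('wrist');crop(c['pixels'],0,0,512,384,1.5,'pics/w4.png')"
```

```text
time: 5.45
position: [0.486, 0.2072, 0.1701]
tool_rot: [-0.702, 0.082, -0.08, 0.703]
ft_force: [0.2, -0.8, -2.5]
grip_width: 0.0252
time: 5.65
position: [0.4872, 0.2026, 0.1705]
tool_rot: [0.703, -0.084, 0.082, -0.702]
ft_force: [0.4, -0.1, -1.6]
grip_width: 0.0254
t 5.65 p [487.2 202.6 170.5] F [ 0.4 -0.1 -1.6] g 25.4
toolx [ 0.972 -0.233 -0.002] y [-0.002 -0.001 -1.   ] z [ 0.233  0.972 -0.001]
```

View pics/w4.png

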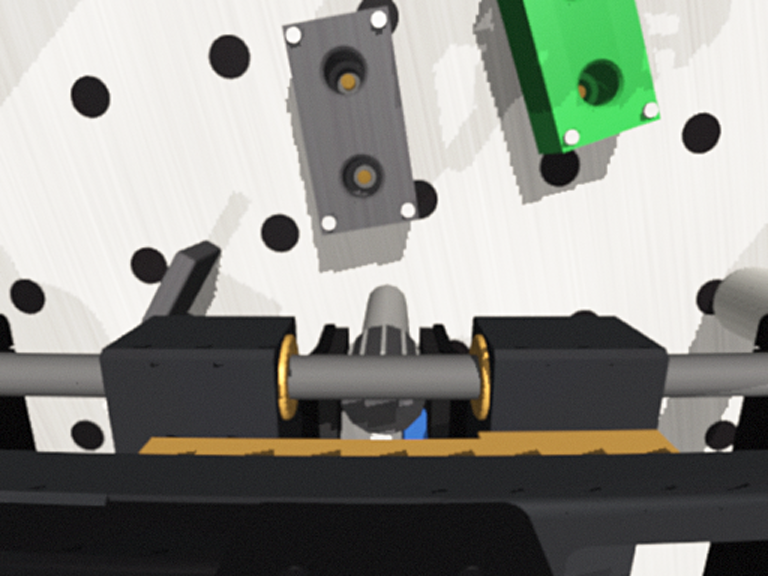

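```bash
python3 -c "
from h import *
c=robot.camera('wrist');o=st()
g=c['pixels'].astype(int)
m=((g.min(2)>225)).astype(np.uint8)[:165,185:290]
n,l,s,ce=cv2.connectedComponentsWithStats(m)
for i in range(1,n):
    if 15<s[i,4]<300: print(s[i,4],ce[i]+[185,0],np.round(onz(c,ce[i]+[185,0],.046)*1000,1))
crop(c['pixels'],205,20,90,125,5,'pics/w5.png');crop(c['pixels'],225,180,70,70,7,'pics/w6.png')"
```

```text
t 5.75 p [487.7 202.2 171. ] F [-0.2 -0.1 -2. ] g 25.7
toolx [ 0.972 -0.234 -0.001] y [-0.001 -0.    -1.   ] z [ 0.234  0.972 -0.001]
76 [251.30263158  12.39473684] [[516.5 346.6  46. ]]
67 [194.56716418  22.64179104] [[468.2 350.2  46. ]]
53 [270.81132075 139.43396226] [[508.7 239.6  46. ]]
51 [218.31372549 148.21568627] [[460.4 243.1  46. ]]
```

View pics/w5.png

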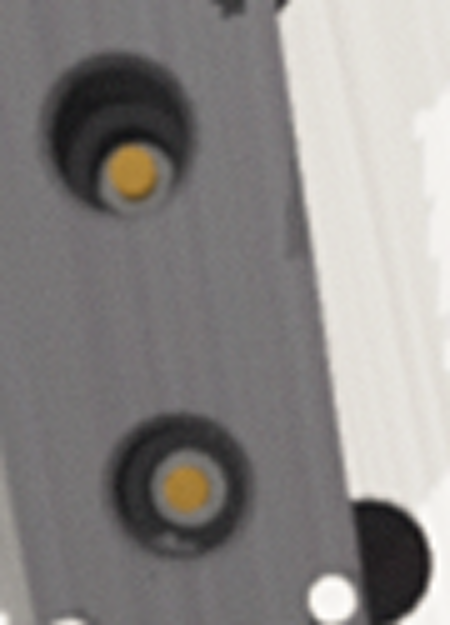

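View pics/w6.png

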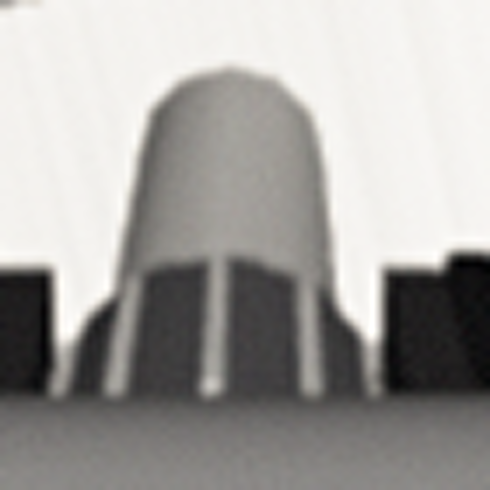

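```bash
python3 -c "
from h import *
c=robot.camera('wrist');o=st()
print(onz(c,[(240.3,116.2),(229,46.1)],.046)*1000)
print(proj(c,np.array(o['position'])+[-.0005,0,-.0655]))"
python3 -m creep '[[[-5,0,20],0,0],[[-5,0,20],0,0],[[-5.6,0,21],0,0],[[0,0,0],0,0],[[0,0,0],0,0],[[0,0,0],0,0]]'
python3 -c "
from h import *
st()"
```

```text
t 5.8 p [487.9 202.2 171.2] F [ 0.2  0.9 -2.5] g 25.3
toolx [ 0.972 -0.235 -0.001] y [-0.001 -0.    -1.   ] z [ 0.235  0.972 -0.001]
[[487.1876378  265.92486397  46.        ]
 [492.13600564 325.10369565  46.        ]]
[[257.4599128  201.55728262]]
time: 6.4
position: [0.4869, 0.2652, 0.1714]
tool_rot: [0.702, -0.083, 0.083, -0.702]
ft_force: [0.2, -0.2, -2.1]
grip_width: 0.0249
t 6.4 p [486.9 265.2 171.4] F [ 0.2 -0.2 -2.1] g 24.9
toolx [ 0.972 -0.234 -0.   ] y [-0.001 -0.001 -1.   ] z [ 0.234  0.972 -0.001]
```

```bash
python3 -m creep '[[[0.2,25,0.3],0,0],[[0,25,0],0,0],[[0,8,0],0,0],[[0,4,0],0,0],[[0,4,0],0,0],[[0,0,0],0,0]]'
python3 -c "
from h import *
st()"
```

```text
time: 7.0
position: [0.4876, 0.2665, 0.1059]
tool_rot: [-0.702, 0.083, -0.083, 0.702]
ft_force: [0.3, -0.4, -2.5]
grip_width: 0.0253
t 7.0 p [487.6 266.5 105.9] F [ 0.3 -0.4 -2.5] g 25.3
toolx [ 0.972 -0.233  0.001] y [ 0.001  0.    -1.   ] z [0.233 0.972 0.   ]
```

```bash
python3 -m creep '[[[0,5,-0.7],0,0],[[0,5,0],0,0],[[0,5,0],0,0],[[0,0,0],0,0]]'
python3 -m creep '[[[0,2,0],0,0],[[0,2,0],0,0],[[0,2,0],0,0]]'
python3 -m creep '[[[0,1,0],0,0],[[0,0,0],0,0]]'
```

```text
time: 7.4
position: [0.4865, 0.2658, 0.0898]
tool_rot: [0.702, -0.083, 0.082, -0.702]
ft_force: [0.0, -0.9, -1.7]
grip_width: 0.025
time: 7.7
position: [0.4872, 0.2659, 0.0845]
tool_rot: [-0.702, 0.083, -0.083, 0.702]
ft_force: [-0.9, 0.4, -2.5]
grip_width: 0.0252
time: 7.9
position: [0.487, 0.2659, 0.0834]
tool_rot: [0.702, -0.083, 0.083, -0.702]
ft_force: [0.0, -0.1, -2.2]
grip_width: 0.0252
```

Tip is about 18 mm above the table and still free. Next, 1 mm at a time.

```bash
python3 -m creep '[[[0,1,0],0,0],[[0,0,0],0,0]]'
python3 -m creep '[[[0,1,0],0,0],[[0,0,0],0,0]]'
python3 -m creep '[[[0,1,0],0,0],[[0,0,0],0,0]]'
```

```text
time: 8.1
position: [0.487, 0.2659, 0.0825]
tool_rot: [-0.702, 0.083, -0.083, 0.702]
ft_force: [1.0, -0.8, -2.7]
grip_width: 0.0254
time: 8.3
position: [0.4872, 0.2659, 0.0816]
tool_rot: [-0.702, 0.083, -0.083, 0.702]
ft_force: [0.2, -0.4, -2.5]
grip_width: 0.025
time: 8.5
position: [0.4874, 0.2661, 0.0814]
tool_rot: [-0.702, 0.083, -0.083, 0.702]
ft_force: [-0.8, 0.0, 3.8]
grip_width: 0.0252
```

```bash
python3 -m creep '[[[0,-10,0],0,0],[[0,-30,0],0,0],[[0,-45,0],0,0],[[0,-45,0],0,0],[[0,0,0],0,0],[[5,0,-22],0,0],[[11,0,-47],0,0],[[11,0,-47],0,0]]'
python3 -m creep '[[[11,0,-47],0,0],[[11,0,-47],0,0],[[11,0,-47],0,0],[[11,0,-47],0,0],[[11,0,-47],0,0],[[11,0,-47],0,0],[[11,0,-47],0,0],[[11,0,-47],0,0]]'
python3 -m creep '[[[11,0,-47],0,0],[[11,0,-47],0,0],[[11,0,-47],0,0],[[0,0,-20],0,0],[[0,0,0],0,0],[[0,0,0],0,0],[[0,0,0],0,0]]'
python3 -c "
from h import *
o=st();c=robot.camera('wrist');crop(c['pixels'],0,0,512,384,1.5,'pics/w7.png')"
```

```text
time: 9.3
position: [0.4853, 0.1461, 0.2099]
tool_rot: [0.703, -0.082, 0.082, -0.702]
ft_force: [0.7, -0.7, -1.5]
grip_width: 0.025
time: 10.1
position: [0.4833, -0.2408, 0.2097]
tool_rot: [-0.702, 0.084, -0.083, 0.703]
ft_force: [0.6, -0.2, -2.3]
grip_width: 0.0251
time: 10.8
position: [0.4786, -0.4013, 0.2099]
tool_rot: [-0.701, 0.083, -0.082, 0.703]
ft_force: [-0.6, 0.6, -2.0]
grip_width: 0.0249
t 10.8 p [ 478.6 -401.3  209.9] F [-0.6  0.6 -2. ] g 24.9
toolx [ 0.973 -0.232 -0.002] y [-0.001  0.003 -1.   ] z [0.232 0.973 0.002]
```

View pics/w7.png

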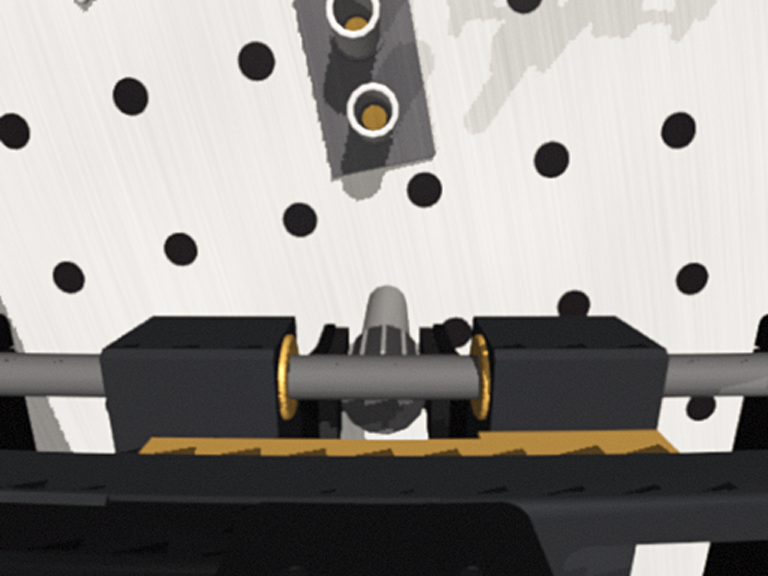

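```bash
python3 -c "
from h import *
c=robot.camera('wrist');o=st()
crop(c['pixels'],205,0,90,110,5,'pics/w8.png')
print(onz(c,[(248.2,73.1),(235,8.3)],.060)*1000)"
```

```text
t 10.9 p [ 479.1 -401.7  210.4] F [ 0.2 -0.  -2.6] g 25.2
toolx [ 0.973 -0.231 -0.001] y [-0.001  0.001 -1.   ] z [0.231 0.973 0.001]
[[ 493.74574362 -300.43189529   60.        ]
 [ 495.38800732 -242.67835027   60.        ]]
```

View pics/w8.png

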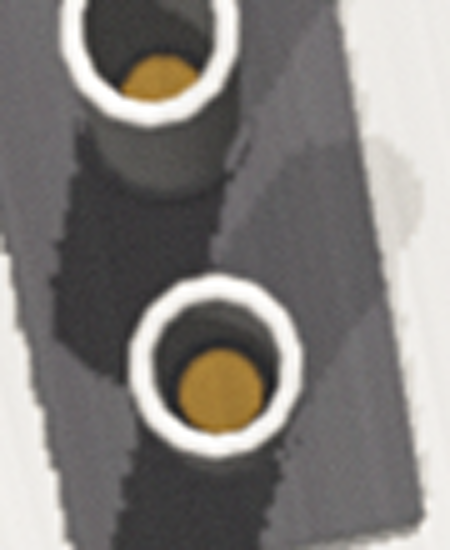

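```bash
python3 -m creep '[[[-3,5,14],0,0],[[-3,10,14],0,0],[[-3.5,10,14],0,0],[[0,0,0],0,0],[[0,0,0],0,0],[[0,0,0],0,0]]'
python3 -c "
from h import *
o=st();c=robot.camera('wrist');crop(c['pixels'],205,30,100,110,5,'pics/w9.png')
print(proj(c,[[.4935,-.3002,.06],[.4952,-.2403,.06]]))"
```

```text
time: 11.5
position: [0.4802, -0.3611, 0.1863]
tool_rot: [0.703, -0.082, 0.083, -0.702]
ft_force: [0.2, -0.6, -1.6]
grip_width: 0.0255
t 11.5 p [ 480.2 -361.1  186.3] F [ 0.2 -0.6 -1.6] g 25.5
toolx [ 0.973 -0.233  0.002] y [ 0.001 -0.002 -1.   ] z [ 0.233  0.973 -0.001]
[[255.8889539  115.41225475]
 [241.57453461  45.56055439]]
```

View pics/w9.png

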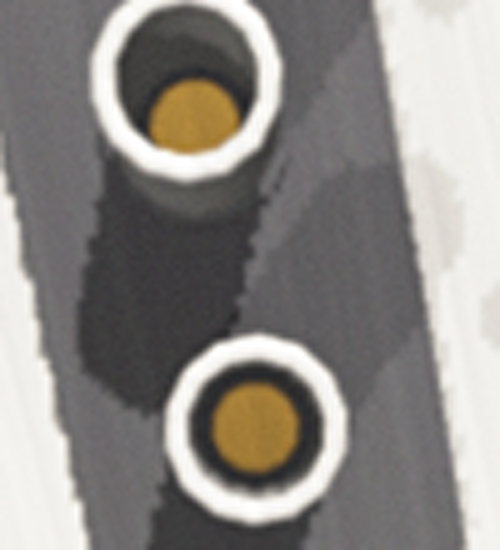

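```bash
python3 -m creep '[[[0,0,20],0,0],[[0,0,20],0,0],[[-0.8,0,22],0,0],[[0,0,0],0,0],[[0,0,0],0,0],[[0,0,0],0,0],[[0,0,0],0,0]]'
python3 -c "
from h import *
st()"
```

```text
time: 12.25
position: [0.4933, -0.3007, 0.1857]
tool_rot: [0.702, -0.083, 0.083, -0.702]
ft_force: [-0.4, -0.4, -2.0]
grip_width: 0.0252
t 12.25 p [ 493.3 -300.7  185.7] F [-0.4 -0.4 -2. ] g 25.2
toolx [ 0.972 -0.233  0.001] y [ 0.    -0.001 -1.   ] z [ 0.233  0.972 -0.   ]
```

```bash
python3 -m creep '[[[0.5,25,0.5],0,0],[[0,25,0],0,0],[[0,8,0],0,0],[[0,4,0],0,0],[[0,3,0],0,0],[[0,0,0],0,0],[[0,0,0],0,0]]'
python3 -m creep '[[[0,10,0],0,0],[[0,10,0],0,0],[[0,10,0],0,0],[[0,6,0],0,0],[[0,4,0],0,0],[[0,3,0],0,0],[[0,0,0],0,0]]'
```

```text
time: 12.95
position: [0.4942, -0.3002, 0.1214]
tool_rot: [0.703, -0.082, 0.083, -0.702]
ft_force: [-0.6, -0.6, -2.5]
grip_width: 0.025
time: 13.65
position: [0.4936, -0.2996, 0.0771]
tool_rot: [-0.702, 0.083, -0.083, 0.702]
ft_force: [-0.7, -0.4, -2.3]
grip_width: 0.0252
```

```bash
python3 -m creep '[[[0,2,0],0,0],[[0,1,0],0,0],[[0,0,0],0,0]]'
python3 -m creep '[[[0,0,0],0,0.7],[[0,0,0],0,0.7],[[0,0,0],0,0.7],[[0,0,0],0,0.7],[[0,-20,0],0,0.7],[[0,-40,0],0,0.7],[[0,-40,0],0,0.7]]'
python3 -m creep '[[[0,-20,-30],0,1],[[0,0,-30],0,1],[[0,0,0],0,1],[[0,0,0],0,1]]'
python3 -c "
from h import *
o=st();c=robot.camera('wrist');crop(c['pixels'],0,0,512,384,1.5,'pics/w10.png')"
```

```text
time: 13.95
position: [0.494, -0.2999, 0.0747]
tool_rot: [0.702, -0.083, 0.083, -0.702]
ft_force: [0.5, -1.0, -1.3]
grip_width: 0.0253
time: 14.65
position: [0.4932, -0.2992, 0.175]
tool_rot: [-0.702, 0.084, -0.082, 0.703]
ft_force: [0.8, -0.7, 0.0]
grip_width: 0.0602
time: 15.05
position: [0.4793, -0.358, 0.1944]
tool_rot: [-0.702, 0.084, -0.083, 0.703]
ft_force: [-0.2, 0.3, -0.4]
grip_width: 0.0835
t 15.05 p [ 479.3 -358.   194.4] F [-0.2  0.3 -0.4] g 83.5
toolx [ 0.972 -0.234 -0.001] y [-0.     0.001 -1.   ] z [0.234 0.972 0.001]
```

View pics/w10.png

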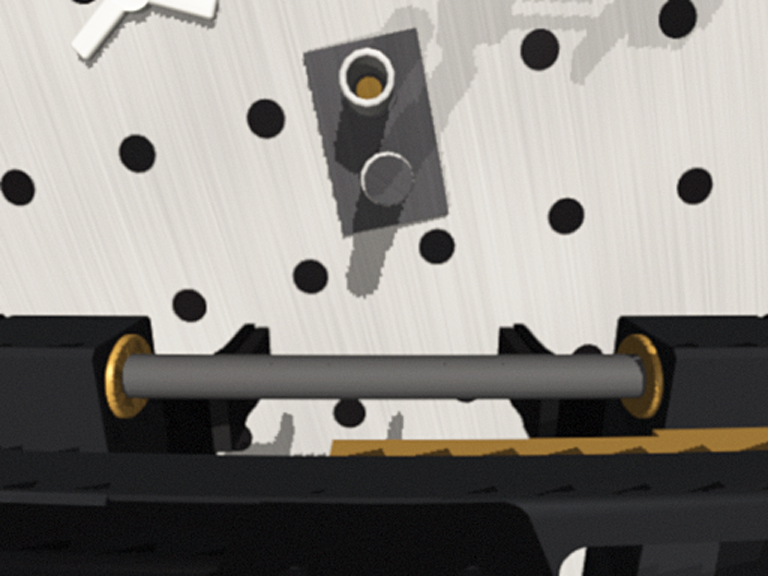

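```bash
python3 -c "
from h import *
c=robot.camera('wrist');print(onz(c,[(244.9,50.8)],.06)*1000, onz(c,[(257.7,118.5)],.108)*1000)"
python3 -m creep '[[[-14.5,0,47.2],0,1],[[-14.5,0,47.2],0,1],[[-14.5,0,47.2],0,1],[[-14.5,0,47.2],0,1],[[-14.5,0,47.2],0,1],[[-14.5,0,47.5],0,1],[[0,0,0],0,1],[[0,0,0],0,1]]'
python3 -m creep '[[[0,0,0],0,1],[[0,0,0],0,1]]'
python3 -c "
from h import *
st();c=robot.camera('wrist');crop(c['pixels'],205,130,110,110,5,'pics/w11.png')
print(proj(c,[[.4611,-.0619,.106]]))"
```

```text
[[ 495.91344757 -239.14554631   60.        ]] [[ 493.2895678  -298.02849372  108.        ]]
time: 15.95
position: [0.4607, -0.0601, 0.1944]
tool_rot: [0.702, -0.082, 0.081, -0.702]
ft_force: [0.1, -0.7, 0.4]
grip_width: 0.0867
time: 16.15
position: [0.4616, -0.0633, 0.1945]
tool_rot: [0.702, -0.083, 0.084, -0.702]
ft_force: [-0.7, 0.8, 0.9]
grip_width: 0.0868
t 16.15 p [461.6 -63.3 194.5] F [-0.7  0.8  0.9] g 86.8
toolx [ 0.972 -0.234  0.   ] y [ 0. -0. -1.] z [ 0.234  0.972 -0.   ]
[[256.50184292 192.25257868]]
```

View pics/w11.png

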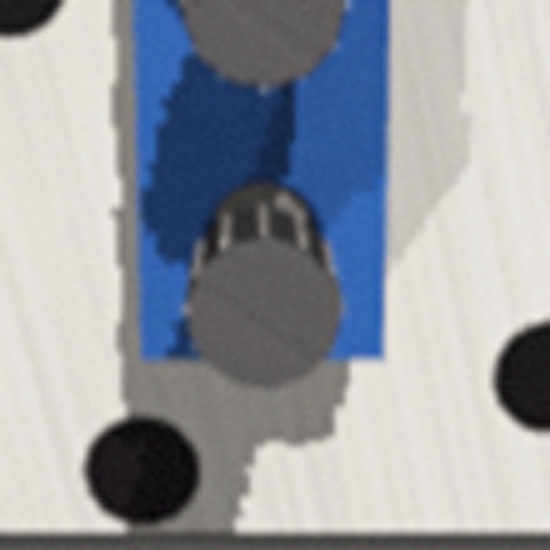

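```bash
python3 -m creep '[[[0,40,2],0,1],[[0,40,0],0,1],[[0,30,0],0,1],[[0,13,0],0,1],[[0,0,0],0,1],[[0,0,0],0,0],[[0,0,0],0,0],[[0,0,0],0,0]]'
python3 -m creep '[[[0,0,0],0,0],[[0,0,0],0,0],[[0,0,0],0,0],[[0,0,0],0,0],[[0,0,0],0,0],[[0,0,0],0,0],[[0,0,0],0,0]]' 30
python3 -c "
from h import *
st()"
```

```text
time: 17.0
position: [0.4624, -0.0606, 0.0726]
tool_rot: [0.702, -0.082, 0.084, -0.702]
ft_force: [-0.5, -0.2, 0.6]
grip_width: 0.0706
time: 17.7
position: [0.4618, -0.0602, 0.0716]
tool_rot: [0.702, -0.083, 0.083, -0.702]
ft_force: [-0.1, -0.1, -0.3]
grip_width: 0.0255
t 17.7 p [461.8 -60.2  71.6] F [-0.1 -0.1 -0.3] g 25.5
toolx [ 0.973 -0.233  0.   ] y [ 0. -0. -1.] z [ 0.233  0.973 -0.   ]
```

```bash
python3 -m creep '[[[0,-15,0],0,0],[[0,-40,0],0,0],[[0,-40,0],0,0],[[0,-33,0],0,0],[[-3.5,0,22],0,0],[[-7,0,43],0,0],[[-7,0,43],0,0],[[-7,0,43],0,0]]'
python3 -m creep '[[[-7,0,43],0,0],[[-7,0,43],0,0],[[-7,0,43],0,0],[[-6,-0,43],0,0],[[0,0,0],0,0],[[0,0,0],0,0],[[0,0,0],0,0],[[0,0,0],0,0]]'
python3 -c "
from h import *
st()
c=robot.camera('wrist');crop(c['pixels'],170,20,170,200,3,'pics/w12.png')"
```

```text
time: 18.5
position: [0.4722, 0.0937, 0.1992]
tool_rot: [0.702, -0.084, 0.083, -0.702]
ft_force: [1.0, -0.0, -3.2]
grip_width: 0.0254
time: 19.3
position: [0.4864, 0.2645, 0.1993]
tool_rot: [0.702, -0.084, 0.083, -0.702]
ft_force: [0.6, -0.1, -2.1]
grip_width: 0.0247
t 19.3 p [486.4 264.5 199.3] F [ 0.6 -0.1 -2.1] g 24.7
toolx [ 0.972 -0.235 -0.001] y [-0.001 -0.001 -1.   ] z [ 0.235  0.972 -0.001]
```

View pics/w12.png

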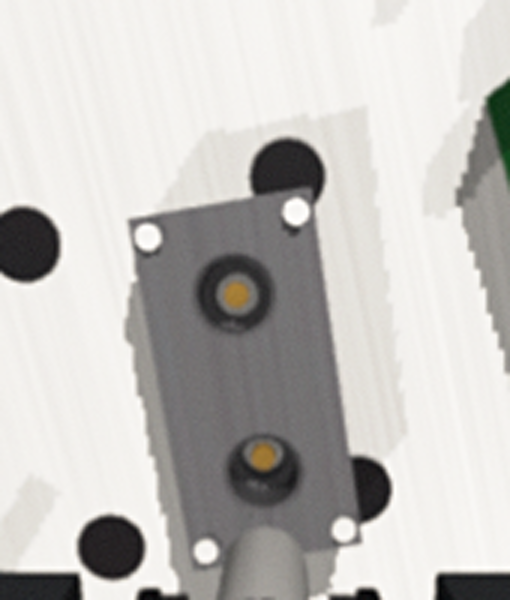

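```bash
python3 -m creep '[[[0.3,40,1.8],0,0],[[0,35,0],0,0],[[0,10,0],0,0],[[0,4,0],0,0],[[0,4,0],0,0],[[0,0,0],0,0],[[0,0,0],0,0]]'
python3 -m creep '[[[0,5,0],0,0],[[0,5,0],0,0],[[0,5,0],0,0],[[0,0,0],0,0]]'
python3 -m creep '[[[0,3,0],0,0],[[0,2,0],0,0],[[0,0,0],0,0]]'
```

```text
time: 20.05
position: [0.4884, 0.2679, 0.1078]
tool_rot: [-0.702, 0.082, -0.084, 0.703]
ft_force: [0.3, -0.7, -3.0]
grip_width: 0.025
time: 20.45
position: [0.4868, 0.2675, 0.0907]
tool_rot: [0.703, -0.083, 0.082, -0.702]
ft_force: [-0.5, 0.0, -1.3]
grip_width: 0.0251
time: 20.75
position: [0.4873, 0.2676, 0.0862]
tool_rot: [0.702, -0.083, 0.083, -0.702]
ft_force: [-0.3, -0.5, -2.7]
grip_width: 0.025
```

```bash
python3 -m creep '[[[0,1,-1],0,0],[[0,1,0],0,0],[[0,0,0],0,0]]'
python3 -m creep '[[[0,1,0],0,0],[[0,0,0],0,0]]'
python3 -m creep '[[[0,1,0],0,0],[[0,0,0],0,0]]'
python3 -m creep '[[[0,1,0],0,0],[[0,0,0],0,0]]'
```

```text
time: 21.05
position: [0.4872, 0.2666, 0.0845]
tool_rot: [0.702, -0.083, 0.083, -0.702]
ft_force: [0.1, 1.0, -2.4]
grip_width: 0.0252
time: 21.25
position: [0.4872, 0.2667, 0.0835]
tool_rot: [0.702, -0.083, 0.083, -0.702]
ft_force: [-1.0, 0.6, -3.1]
grip_width: 0.0253
time: 21.45
position: [0.4872, 0.2667, 0.0825]
tool_rot: [0.702, -0.083, 0.083, -0.702]
ft_force: [-0.0, 0.2, -3.1]
grip_width: 0.0252
time: 21.65
position: [0.4871, 0.2667, 0.0814]
tool_rot: [0.702, -0.083, 0.083, -0.702]
ft_force: [-0.1, 0.4, -2.6]
grip_width: 0.0253
```

```bash
python3 -m creep '[[[0,1,0],0,0],[[0,0,0],0,0]]'
python3 -m creep '[[[0,1,0],0,0],[[0,0,0],0,0]]'
```

```text
time: 21.85
position: [0.4873, 0.2667, 0.0805]
tool_rot: [0.702, -0.083, 0.083, -0.702]
ft_force: [0.3, -0.4, -1.4]
grip_width: 0.025
time: 22.05
position: [0.4873, 0.2667, 0.0795]
tool_rot: [-0.702, 0.083, -0.083, 0.702]
ft_force: [0.2, -0.0, -1.8]
grip_width: 0.0253
```

```bash
python3 -m creep '[[[0,1,0],0,0],[[0,0,0],0,0]]'
python3 -m creep '[[[0,1,0],0,0],[[0,0,0],0,0]]'
python3 -m creep '[[[0,1,0],0,0],[[0,0,0],0,0]]'
```

```text
time: 22.25
position: [0.4873, 0.2667, 0.0785]
tool_rot: [-0.702, 0.083, -0.083, 0.702]
ft_force: [0.4, 0.2, -2.1]
grip_width: 0.0251
time: 22.45
position: [0.4872, 0.2667, 0.0775]
tool_rot: [0.702, -0.083, 0.083, -0.702]
ft_force: [-0.2, -0.9, -2.3]
grip_width: 0.0254
time: 22.65
position: [0.4873, 0.2667, 0.0765]
tool_rot: [0.702, -0.083, 0.083, -0.702]
ft_force: [-0.5, -0.3, -0.8]
grip_width: 0.0248
```

```bash
python3 -m creep '[[[0,1,0],0,0],[[0,0,0],0,0]]'
python3 -m creep '[[[0,0,0],0,0.7],[[0,0,0],0,0.7],[[0,0,0],0,0.7],[[0,0,0],0,0.7],[[0,0,0],0,0.7],[[0,-20,0],0,0.7],[[0,-40,0],0,0.7],[[0,-40,0],0,0.7]]'
python3 -m creep '[[[0,-20,-30],0,1],[[0,0,-30],0,1],[[0,0,0],0,1],[[0,0,0],0,1],[[0,0,0],0,1]]'
python3 -c "
from h import *
st()
c=robot.camera('wrist');crop(c['pixels'],130,0,250,200,3,'pics/w13.png')
c=robot.camera('side');crop(c['pixels'],180,145,180,185,3,'pics/s13.png')"
```

```text
time: 22.85
position: [0.4872, 0.2666, 0.0755]
tool_rot: [0.702, -0.083, 0.083, -0.702]
ft_force: [-0.8, -0.2, -1.2]
grip_width: 0.0249
time: 23.65
position: [0.4865, 0.2664, 0.1759]
tool_rot: [0.703, -0.084, 0.082, -0.702]
ft_force: [1.3, 0.1, -0.1]
grip_width: 0.0607
time: 24.15
position: [0.4735, 0.2088, 0.1954]
tool_rot: [-0.702, 0.083, -0.083, 0.702]
ft_force: [-0.3, 0.2, 0.1]
grip_width: 0.0855
t 24.15 p [473.5 208.8 195.4] F [-0.3  0.2  0.1] g 85.5
toolx [ 0.973 -0.233 -0.   ] y [ 0.  0. -1.] z [0.233 0.973 0.   ]
```

View pics/w13.png

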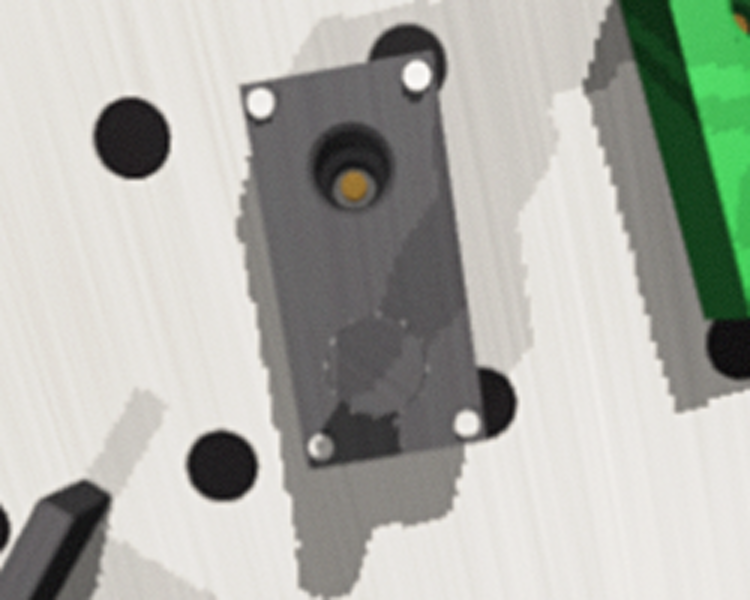

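View pics/s13.png

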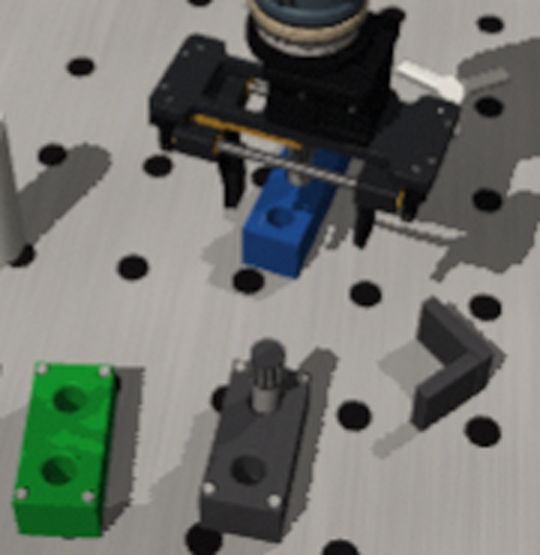

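```bash
python3 -m creep '[[[12,0,-41.5],0,1],[[13,0,-41.5],0,1],[[13,0,-41.5],0,1],[[13,0,-41.5],0,1],[[0,0,0],0,1],[[0,0,0],0,1],[[0,0,0],0,1],[[0,0,0],0,1]]'
python3 -c "
from h import *
st();c=robot.camera('wrist');crop(c['pixels'],205,130,110,110,5,'pics/w14.png')
print(proj(c,[[.4847,.0359,.106]]))"
```

```text
time: 25.05
position: [0.4839, 0.0365, 0.1954]
tool_rot: [-0.702, 0.082, -0.082, 0.702]
ft_force: [-0.2, 0.7, -0.7]
grip_width: 0.0869
t 25.05 p [483.9  36.5 195.4] F [-0.2  0.7 -0.7] g 86.9
toolx [ 0.973 -0.231 -0.001] y [-0.001  0.    -1.   ] z [0.231 0.973 0.   ]
[[258.74838384 194.02967558]]
```

View pics/w14.png

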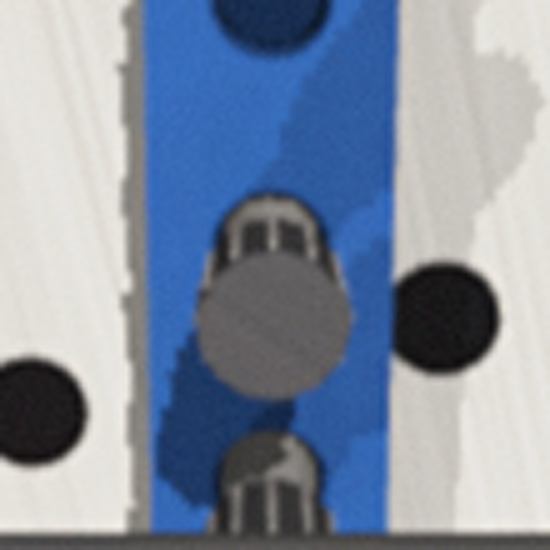

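```bash
python3 -m creep '[[[1.2,40,-0.8],0,1],[[0,40,0],0,1],[[0,30,0],0,1],[[0,14,0],0,1],[[0,0,0],0,1],[[0,0,0],0,0],[[0,0,0],0,0],[[0,0,0],0,0]]'
python3 -m creep '[[[0,0,0],0,0],[[0,0,0],0,0],[[0,0,0],0,0],[[0,0,0],0,0],[[0,0,0],0,0],[[0,0,0],0,0],[[0,0,0],0,0]]' 30
python3 -c "
from h import *
st()"
```

```text
time: 25.9
position: [0.4861, 0.0341, 0.0727]
tool_rot: [0.702, -0.082, 0.084, -0.702]
ft_force: [0.2, -0.8, 0.4]
grip_width: 0.0705
time: 26.6
position: [0.4855, 0.0339, 0.0716]
tool_rot: [0.702, -0.083, 0.083, -0.702]
ft_force: [0.1, -0.1, 0.2]
grip_width: 0.025
t 26.6 p [485.5  33.9  71.6] F [ 0.1 -0.1  0.2] g 25.0
toolx [ 0.973 -0.233  0.001] y [ 0.001 -0.    -1.   ] z [0.233 0.973 0.   ]
```

```bash
python3 -m creep '[[[0,-15,0],0,0],[[0,-40,0],0,0],[[0,-40,0],0,0],[[0,-38,0],0,0],[[-5,0,22],0,0],[[-10,0,44],0,0],[[-10,0,44],0,0],[[-10,0,44],0,0]]'
python3 -m creep '[[[-10,0,44],0,0],[[-10,0,44],0,0],[[-7,0,41],0,0],[[0,0,0],0,0],[[0,0,0],0,0],[[0,0,0],0,0],[[0,0,0],0,0]]'
python3 -c "
from h import *
st()
c=robot.camera('wrist');crop(c['pixels'],170,20,170,200,3,'pics/w15.png')"
```

```text
time: 27.4
position: [0.486, 0.193, 0.204]
tool_rot: [0.702, -0.084, 0.083, -0.702]
ft_force: [2.3, 0.3, -2.8]
grip_width: 0.025
time: 28.1
position: [0.4905, 0.3222, 0.2041]
tool_rot: [0.703, -0.084, 0.083, -0.702]
ft_force: [0.2, -0.3, -2.4]
grip_width: 0.0251
t 28.1 p [490.5 322.2 204.1] F [ 0.2 -0.3 -2.4] g 25.1
toolx [ 0.972 -0.234 -0.001] y [-0.001 -0.001 -1.   ] z [ 0.234  0.972 -0.001]
```

View pics/w15.png

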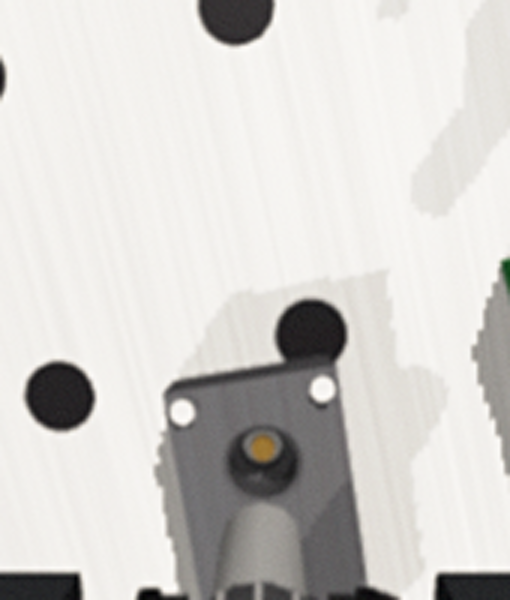

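```bash
python3 -c "
from h import *
o=st()
c=robot.camera('wrist');print(onz(c,(257.3,173.3),.046)*1000)
m=np.array(o['position']);print(proj(c,m-[0,0,.0656]))"
```

```text
t 28.15 p [490.7 322.3 204.3] F [ 0.1 -0.  -3.1] g 25.3
toolx [ 0.972 -0.235 -0.001] y [-0.001 -0.001 -1.   ] z [ 0.235  0.972 -0.001]
[[491.47450071 325.7461034   46.        ]]
[[257.79991898 201.30417155]]
```

```bash
python3 -m creep '[[[0.2,40,2],0,0],[[0,40,0],0,0],[[0,10,0],0,0],[[0,4,0],0,0],[[0,4,0],0,0],[[0,0,0],0,0],[[0,0,0],0,0]]'
```

```text
time: 28.9
position: [0.4925, 0.3255, 0.1078]
tool_rot: [-0.702, 0.082, -0.084, 0.703]
ft_force: [-0.4, -0.9, -3.0]
grip_width: 0.0251
```

```bash
python3 -m creep '[[[-0.8,5,-0.5],0,0],[[0,5,0],0,0],[[0,5,0],0,0],[[0,0,0],0,0]]'
python3 -m creep '[[[0,3,0],0,0],[[0,3,0],0,0],[[0,0,0],0,0]]'
python3 -m creep '[[[0,1,0],0,0],[[0,0,0],0,0]]'
```

```text
time: 29.3
position: [0.4913, 0.3251, 0.0907]
tool_rot: [0.702, -0.082, 0.083, -0.702]
ft_force: [3.3, 0.1, -5.2]
grip_width: 0.025
time: 29.6
position: [0.4912, 0.3252, 0.0853]
tool_rot: [-0.702, 0.082, -0.083, 0.702]
ft_force: [3.0, -0.7, -4.4]
grip_width: 0.0254
time: 29.8
position: [0.4912, 0.3253, 0.0847]
tool_rot: [-0.702, 0.082, -0.083, 0.702]
ft_force: [3.6, -0.3, -1.5]
grip_width: 0.0249
```

```bash
python3 -m creep '[[[0.8,0,0],0,0],[[0,0,0],0,0]]'
python3 -m creep '[[[0,1,0],0,0],[[0,0,0],0,0]]'
python3 -m creep '[[[0,1,0],0,0],[[0,0,0],0,0]]'
```

```text
time: 30.0
position: [0.4914, 0.3251, 0.0847]
tool_rot: [-0.702, 0.083, -0.083, 0.702]
ft_force: [2.6, -0.9, -1.3]
grip_width: 0.0252
time: 30.2
position: [0.4914, 0.3251, 0.0836]
tool_rot: [-0.702, 0.083, -0.083, 0.702]
ft_force: [3.1, -0.5, -2.3]
grip_width: 0.025
time: 30.4
position: [0.4913, 0.3251, 0.0825]
tool_rot: [-0.702, 0.083, -0.083, 0.702]
ft_force: [3.4, -0.8, -0.9]
grip_width: 0.0255
```

```bash
python3 -m creep '[[[1.2,0,0],0,0],[[0,0,0],0,0],[[0,0,0],0,0]]'
python3 -c "
from h import *
o=st();print(o['moment'])"
```

```text
time: 30.7
position: [0.4917, 0.3247, 0.0822]
tool_rot: [0.702, -0.084, 0.082, -0.702]
ft_force: [2.2, -0.8, -3.0]
grip_width: 0.025
t 30.7 p [491.7 324.7  82.2] F [ 2.2 -0.8 -3. ] g 25.0
toolx [ 0.972 -0.233 -0.002] y [-0.002 -0.    -1.   ] z [ 0.233  0.972 -0.001]
[ 0.03260575 -0.39824412  0.01123626]
```

```bash
python3 -m creep '[[[1.2,0,0],0,0],[[0,0,0],0,0],[[0,0,0],0,0]]'
```

```text
time: 31.0
position: [0.4927, 0.3242, 0.0821]
tool_rot: [0.703, -0.084, 0.082, -0.702]
ft_force: [0.5, -0.5, -2.7]
grip_width: 0.0253
```

```bash
python3 -m creep '[[[0.4,0,0],0,0],[[0,0,0],0,0]]'
python3 -m creep '[[[0,1,0],0,0],[[0,0,0],0,0]]'
python3 -m creep '[[[0,1,0],0,0],[[0,0,0],0,0]]'
```

```text
time: 31.2
position: [0.4939, 0.3243, 0.0825]
tool_rot: [0.702, -0.083, 0.083, -0.702]
ft_force: [0.1, 0.4, -3.3]
grip_width: 0.0253
time: 31.4
position: [0.494, 0.3244, 0.0815]
tool_rot: [0.702, -0.083, 0.083, -0.702]
ft_force: [0.5, 0.6, -2.8]
grip_width: 0.0254
time: 31.6
position: [0.4943, 0.3245, 0.0813]
tool_rot: [-0.702, 0.083, -0.083, 0.702]
ft_force: [-0.9, -0.6, 3.1]
grip_width: 0.0254
```

```bash
python3 -m creep '[[[-0.5,-1.5,0],0,0],[[-0.5,0,0],0,0],[[0,0,0],0,0]]'
python3 -m creep '[[[0,1,0],0,0],[[0,0,0],0,0]]'
python3 -m creep '[[[0,1,0],0,0],[[0,0,0],0,0]]'
```

```text
time: 31.9
position: [0.4928, 0.3245, 0.0817]
tool_rot: [0.702, -0.083, 0.083, -0.702]
ft_force: [-0.4, 0.2, -3.0]
grip_width: 0.0251
time: 32.1
position: [0.4931, 0.3247, 0.0813]
tool_rot: [-0.702, 0.083, -0.083, 0.702]
ft_force: [0.2, 0.4, 1.0]
grip_width: 0.0253
time: 32.3
position: [0.4932, 0.3248, 0.0811]
tool_rot: [-0.702, 0.083, -0.083, 0.702]
ft_force: [-1.8, -0.6, 6.6]
grip_width: 0.0253
```

Pin C stopped hard twice at the shoulder height, so it is square and B must be chamfered. C goes to the free pipe.

```bash
python3 -m creep '[[[0,-10,0],0,0],[[0,-30,0],0,0],[[0,-45,0],0,0],[[0,-47,0],0,0],[[0,0,0],0,0],[[5,0,-22],0,0],[[10,0,-46],0,0],[[10,0,-46],0,0]]'
python3 -m creep '[[[10,0,-46],0,0],[[10,0,-46],0,0],[[10,0,-46],0,0],[[10,0,-46],0,0],[[10,0,-46],0,0],[[10,0,-46],0,0],[[10,0,-46],0,0],[[10,0,-46],0,0]]'
python3 -m creep '[[[10,0,-46],0,0],[[10,0,-46],0,0],[[8,0,-30],0,0],[[0,0,0],0,0],[[0,0,0],0,0],[[0,0,0],0,0],[[0,0,0],0,0]]'
python3 -c "
from h import *
o=st();c=robot.camera('wrist');crop(c['pixels'],205,30,120,200,4,'pics/w16.png')
print(proj(c,[[.4956,-.2395,.06]]),proj(c,np.array(o['position'])-[0,0,.0656]))"
```

```text
time: 33.1
position: [0.4901, 0.2071, 0.2113]
tool_rot: [0.703, -0.082, 0.082, -0.702]
ft_force: [0.5, -1.2, -2.0]
grip_width: 0.0254
time: 33.9
position: [0.4821, -0.1703, 0.2114]
tool_rot: [-0.702, 0.083, -0.083, 0.702]
ft_force: [1.1, -0.8, -2.7]
grip_width: 0.0252
time: 34.6
position: [0.4815, -0.2921, 0.2117]
tool_rot: [-0.702, 0.083, -0.082, 0.703]
ft_force: [-0.8, -0.4, -2.6]
grip_width: 0.0252
t 34.6 p [ 481.5 -292.1  211.7] F [-0.8 -0.4 -2.6] g 25.2
toolx [ 0.973 -0.231 -0.001] y [-0.001  0.001 -1.   ] z [0.231 0.973 0.001]
[[259.08808642 123.80321213]] [[257.86836842 201.48334149]]
```

View pics/w16.png

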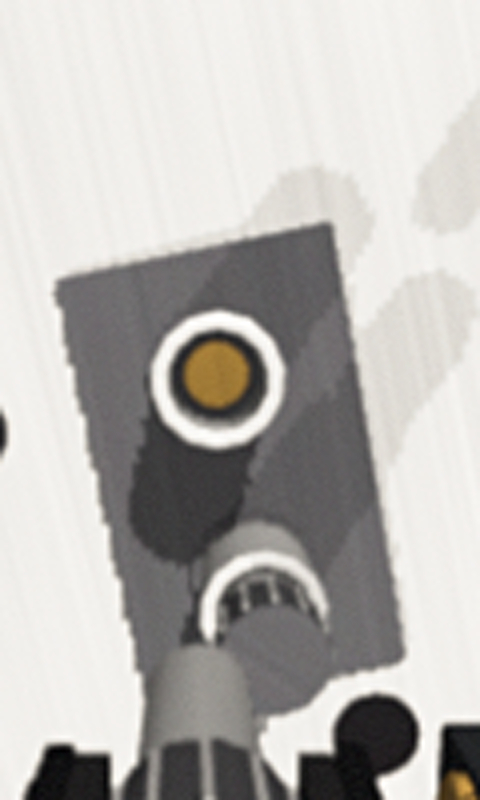

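```bash
python3 -m creep '[[[1,0,18],0,0],[[1,0,18],0,0],[[1.3,0,18.5],0,0],[[0,0,0],0,0],[[0,0,0],0,0],[[0,0,0],0,0],[[0,0,0],0,0]]'
python3 -c "
from h import *
o=st();c=robot.camera('wrist');crop(c['pixels'],205,130,100,110,5,'pics/w17.png')
print(proj(c,[[.4957,-.2402,.06]]),proj(c,np.array(o['position'])-[0,0,.0656]))"
```

```text
time: 35.35
position: [0.4977, -0.2419, 0.2121]
tool_rot: [0.702, -0.083, 0.083, -0.702]
ft_force: [-0.1, 0.3, -2.9]
grip_width: 0.0251
t 35.35 p [ 497.7 -241.9  212.1] F [-0.1  0.3 -2.9] g 25.1
toolx [ 0.972 -0.233  0.   ] y [ 0. -0. -1.] z [ 0.233  0.972 -0.   ]
[[254.89606004 176.79279076]] [[257.68523555 201.36989083]]
```

View pics/w17.png

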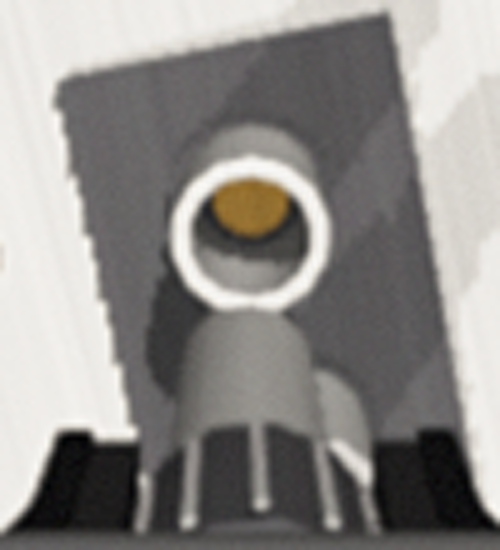

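```bash
python3 -m creep '[[[0,35,1.6],0,0],[[0,35,0],0,0],[[0,8,0],0,0],[[0,3,0],0,0],[[0,0,0],0,0],[[0,0,0],0,0]]'
python3 -c "
from h import *
o=st();c=robot.camera('wrist');crop(c['pixels'],205,130,100,110,5,'pics/w18.png')"
```

```text
time: 36.0
position: [0.4992, -0.2409, 0.1325]
tool_rot: [0.703, -0.082, 0.084, -0.702]
ft_force: [0.1, 0.5, -2.7]
grip_width: 0.0251
t 36.0 p [ 499.2 -240.9  132.5] F [ 0.1  0.5 -2.7] g 25.1
toolx [ 0.972 -0.233  0.003] y [ 0.003 -0.002 -1.   ] z [ 0.233  0.972 -0.001]
```

View pics/w18.png

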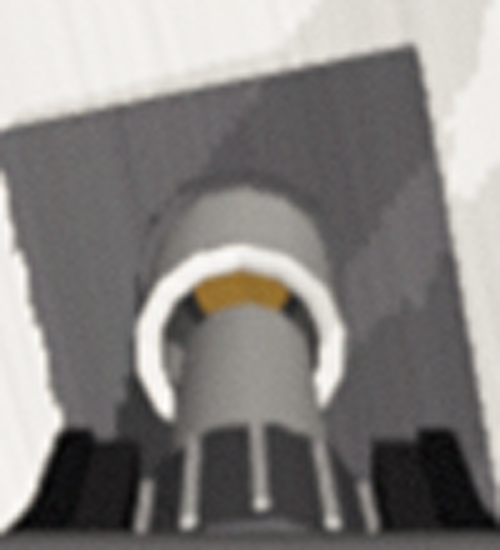

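```bash
python3 -m creep '[[[-0.9,0,1],0,0],[[0,0,0],0,0],[[0,6,0],0,0],[[0,4,0],0,0],[[0,4,0],0,0],[[0,0,0],0,0]]'
python3 -c "
from h import *
o=st()"
```

```text
time: 36.65
position: [0.4969, -0.2384, 0.1161]
tool_rot: [-0.702, 0.083, -0.082, 0.703]
ft_force: [0.2, 0.1, -2.8]
grip_width: 0.0252
t 36.65 p [ 496.9 -238.4  116.1] F [ 0.2  0.1 -2.8] g 25.2
toolx [ 0.973 -0.233 -0.002] y [-0.001  0.001 -1.   ] z [0.233 0.973 0.001]
```

Tip is now about 10 mm inside the pipe with no side force.

```bash
python3 -m creep '[[[0,8,0],0,0],[[0,8,0],0,0],[[0,8,0],0,0],[[0,0,0],0,0]]'
python3 -m creep '[[[0,6,0],0,0],[[0,5,0],0,0],[[0,3,0],0,0],[[0,0,0],0,0]]'
```

```text
time: 37.05
position: [0.4968, -0.2384, 0.0916]
tool_rot: [-0.702, 0.084, -0.082, 0.703]
ft_force: [0.8, 0.2, -3.0]
grip_width: 0.0251
time: 37.45
position: [0.4972, -0.2387, 0.0786]
tool_rot: [-0.702, 0.083, -0.083, 0.702]
ft_force: [-0.8, 0.1, -2.2]
grip_width: 0.0249
```

```bash
python3 -m creep '[[[0,3,0],0,0],[[0,1,0],0,0],[[0,0,0],0,0]]'
python3 -m creep '[[[0,0,0],0,0.7],[[0,0,0],0,0.7],[[0,0,0],0,0.7],[[0,0,0],0,0.7],[[0,0,0],0,0.7],[[0,-20,0],0,0.7],[[0,-40,0],0,0.7],[[0,-40,0],0,0.7]]'
python3 -m creep '[[[0,-20,-30],0,1],[[0,0,-30],0,1],[[0,0,0],0,1],[[0,0,0],0,1],[[0,0,0],0,1]]'
python3 -c "
from h import *
st()
c=robot.camera('wrist');crop(c['pixels'],130,0,250,200,3,'pics/w19.png')"
```

```text
time: 37.75
position: [0.4975, -0.2388, 0.0751]
tool_rot: [0.702, -0.083, 0.083, -0.702]
ft_force: [0.3, -0.3, -1.8]
grip_width: 0.0254
time: 38.55
position: [0.4968, -0.2384, 0.1754]
tool_rot: [-0.702, 0.084, -0.082, 0.703]
ft_force: [1.0, -0.9, -0.0]
grip_width: 0.0606
time: 39.05
position: [0.483, -0.2959, 0.1944]
tool_rot: [-0.702, 0.083, -0.082, 0.703]
ft_force: [1.2, 0.1, -0.6]
grip_width: 0.0859
t 39.05 p [ 483.  -295.9  194.4] F [ 1.2  0.1 -0.6] g 85.9
toolx [ 0.973 -0.233 -0.002] y [-0.001  0.002 -1.   ] z [0.233 0.973 0.002]
```

View pics/w19.png

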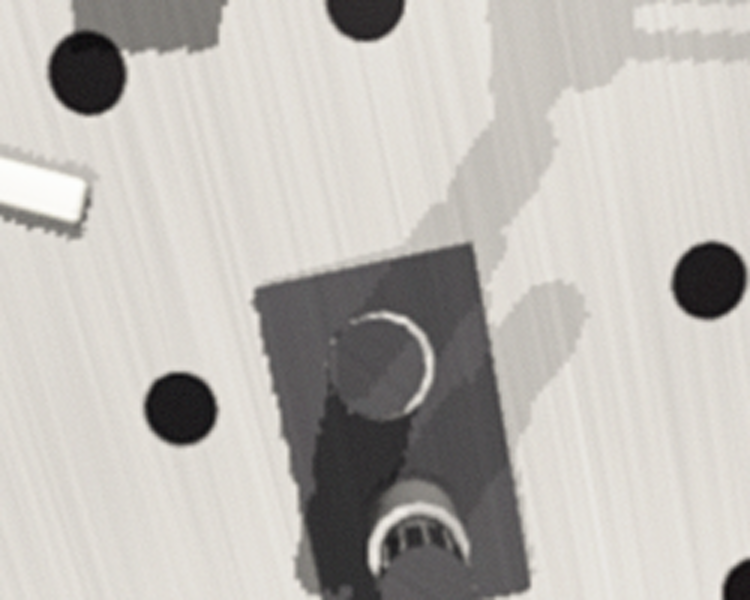

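```bash
python3 -m creep '[[[-12.5,0,45.5],0,1],[[-12.5,0,45.5],0,1],[[-12.5,0,45.5],0,1],[[-12.5,0,45.5],0,1],[[-12.5,0,45.5],0,1],[[-12.5,0,45.5],0,1],[[0,0,0],0,1],[[0,0,0],0,1]]'
python3 -m creep '[[[0,0,0],0,1],[[0,0,0],0,1]]'
python3 -c "
from h import *
st();c=robot.camera('wrist');crop(c['pixels'],205,130,110,110,5,'pics/w20.png')
print(proj(c,[[.4734,-.0129,.106]]))"
```

```text
time: 39.9
position: [0.4736, -0.0124, 0.1949]
tool_rot: [0.702, -0.082, 0.081, -0.702]
ft_force: [0.1, -0.3, 0.2]
grip_width: 0.0873
time: 40.1
position: [0.4744, -0.0153, 0.195]
tool_rot: [0.702, -0.083, 0.084, -0.702]
ft_force: [0.1, -0.4, 0.3]
grip_width: 0.0871
t 40.1 p [474.4 -15.3 195. ] F [ 0.1 -0.4  0.3] g 87.1
toolx [ 0.972 -0.234  0.   ] y [ 0. -0. -1.] z [ 0.234  0.972 -0.   ]
[[255.66504683 191.09280799]]
```

View pics/w20.png

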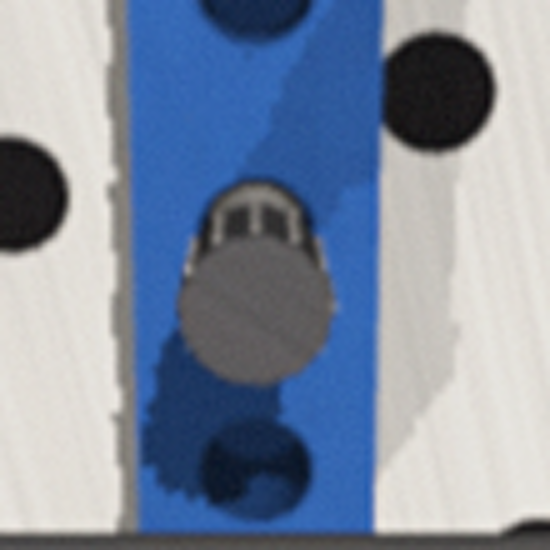

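```bash
python3 -m creep '[[[-1.3,40,2],0,1],[[0,40,0],0,1],[[0,30,0],0,1],[[0,13.5,0],0,1],[[0,0,0],0,1],[[0,0,0],0,0],[[0,0,0],0,0],[[0,0,0],0,0]]'
python3 -m creep '[[[0,0,0],0,0],[[0,0,0],0,0],[[0,0,0],0,0],[[0,0,0],0,0],[[0,0,0],0,0],[[0,0,0],0,0],[[0,0,0],0,0]]' 30
python3 -c "
from h import *
st()"
```

```text
time: 40.95
position: [0.4742, -0.0124, 0.0726]
tool_rot: [0.702, -0.082, 0.084, -0.702]
ft_force: [0.2, 0.6, -1.0]
grip_width: 0.0705
time: 41.65
position: [0.4735, -0.012, 0.0716]
tool_rot: [0.702, -0.083, 0.083, -0.702]
ft_force: [0.5, 0.4, -0.5]
grip_width: 0.0248
t 41.65 p [473.5 -12.   71.6] F [ 0.5  0.4 -0.5] g 24.8
toolx [ 0.973 -0.233  0.   ] y [ 0. -0. -1.] z [ 0.233  0.973 -0.   ]
```

```bash
python3 -m creep '[[[0,-15,0],0,0],[[0,-40,0],0,0],[[0,-40,0],0,0],[[0,-38,0],0,0],[[-4,0,22],0,0],[[-8,0,44],0,0],[[-8,0,44],0,0],[[-8,0,44],0,0]]'
python3 -m creep '[[[-8,0,44],0,0],[[-8,0,44],0,0],[[-8,0,44],0,0],[[-8,0,44],0,0],[[0,0,0],0,0],[[0,0,0],0,0],[[0,0,0],0,0],[[0,0,0],0,0]]'
python3 -c "
from h import *
o=st()
c=robot.camera('wrist');crop(c['pixels'],205,130,100,110,5,'pics/w21.png')
print(proj(c,[[.4913,.325,.046]]),proj(c,np.array(o['position'])-[0,0,.0656]))"
```

```text
time: 42.45
position: [0.4811, 0.1456, 0.2042]
tool_rot: [0.702, -0.084, 0.083, -0.702]
ft_force: [0.2, -0.7, -1.7]
grip_width: 0.0251
time: 43.25
position: [0.4915, 0.3215, 0.2042]
tool_rot: [0.703, -0.084, 0.083, -0.702]
ft_force: [-0.0, -0.6, -1.6]
grip_width: 0.0252
t 43.25 p [491.5 321.5 204.2] F [-0.  -0.6 -1.6] g 25.2
toolx [ 0.972 -0.234 -0.001] y [-0.001 -0.001 -1.   ] z [ 0.234  0.972 -0.001]
[[256.45971241 173.50311077]] [[257.83382835 201.3132793 ]]
```

View pics/w21.png

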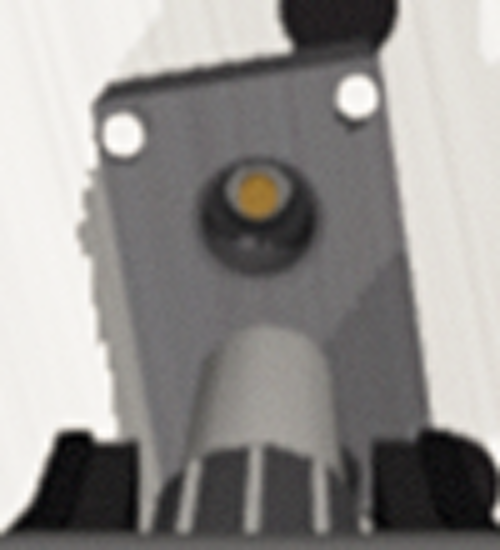

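```bash
python3 -m creep '[[[-1.5,40,4],0,0],[[0,40,0],0,0],[[0,10,0],0,0],[[0,4,0],0,0],[[0,0,0],0,0],[[0,0,0],0,0]]'
python3 -c "
from h import *
o=st()
c=robot.camera('wrist');crop(c['pixels'],205,130,100,110,5,'pics/w22.png')
print(proj(c,[[.4915,.3254,.046]]),proj(c,np.array(o['position'])-[0,0,.0656]))"
```

```text
time: 43.9
position: [0.4928, 0.3276, 0.1124]
tool_rot: [-0.702, 0.082, -0.084, 0.703]
ft_force: [0.9, 0.2, -1.9]
grip_width: 0.0251
t 43.9 p [492.8 327.6 112.4] F [ 0.9  0.2 -1.9] g 25.1
toolx [ 0.972 -0.233  0.003] y [ 0.003  0.001 -1.   ] z [0.233 0.972 0.002]
[[256.50037615 204.40286263]] [[257.48465932 201.55961809]]
```

View pics/w22.png

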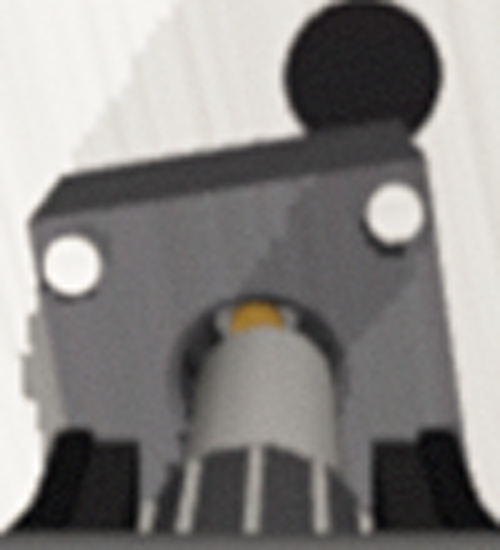

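```bash
python3 -m creep '[[[-0.7,0,-0.8],0,0],[[0,2,0],0,0],[[0,4,0],0,0],[[0,4,0],0,0],[[0,0,0],0,0]]'
python3 -m creep '[[[0,5,0],0,0],[[0,5,0],0,0],[[0,0,0],0,0]]'
python3 -m creep '[[[0,3,0],0,0],[[0,2,0],0,0],[[0,0,0],0,0]]'
```

```text
time: 44.45
position: [0.4898, 0.3264, 0.0997]
tool_rot: [0.703, -0.083, 0.082, -0.702]
ft_force: [-0.8, -0.3, -2.4]
grip_width: 0.0249
time: 44.75
position: [0.4897, 0.3263, 0.0895]
tool_rot: [0.703, -0.083, 0.082, -0.702]
ft_force: [-0.7, -0.1, -2.1]
grip_width: 0.0248
time: 45.05
position: [0.4902, 0.3265, 0.0852]
tool_rot: [0.702, -0.083, 0.083, -0.702]
ft_force: [0.4, -0.9, -3.0]
grip_width: 0.0252
```

```bash
python3 -m creep '[[[0,1,0],0,0],[[0,1,0],0,0],[[0,0,0],0,0]]'
python3 -m creep '[[[0,1,0],0,0],[[0,1,0],0,0],[[0,0,0],0,0]]'
python3 -m creep '[[[0,1,0],0,0],[[0,0,0],0,0]]'
python3 -m creep '[[[0,1,0],0,0],[[0,0,0],0,0]]'
```

```text
time: 45.35
position: [0.4903, 0.3266, 0.0835]
tool_rot: [0.702, -0.083, 0.083, -0.702]
ft_force: [-0.3, -0.2, -2.1]
grip_width: 0.0254
time: 45.65
position: [0.4903, 0.3265, 0.0814]
tool_rot: [0.702, -0.083, 0.083, -0.702]
ft_force: [1.6, -1.3, -2.4]
grip_width: 0.0251
time: 45.85
position: [0.4904, 0.3266, 0.0805]
tool_rot: [-0.702, 0.083, -0.083, 0.702]
ft_force: [-0.0, -1.0, -2.2]
grip_width: 0.0249
time: 46.05
position: [0.4904, 0.3266, 0.0795]
tool_rot: [-0.702, 0.083, -0.083, 0.702]
ft_force: [0.2, 0.1, -2.5]
grip_width: 0.0253
```

Past the shoulder (tip about 14 mm) with no resistance, so B is chamfered, as expected.

```bash
python3 -m creep '[[[0,1,0],0,0],[[0,0,0],0,0]]'
python3 -m creep '[[[0,1,0],0,0],[[0,0,0],0,0]]'
python3 -m creep '[[[0,1,0],0,0],[[0,0,0],0,0]]'
python3 -m creep '[[[0,1,0],0,0],[[0,0,0],0,0]]'
```

```text
time: 46.25
position: [0.4904, 0.3266, 0.0785]
tool_rot: [0.702, -0.083, 0.083, -0.702]
ft_force: [0.6, 0.8, -2.5]
grip_width: 0.0249
time: 46.45
position: [0.4904, 0.3266, 0.0775]
tool_rot: [-0.702, 0.083, -0.083, 0.702]
ft_force: [-0.4, 0.1, -1.8]
grip_width: 0.025
time: 46.65
position: [0.4906, 0.3266, 0.0766]
tool_rot: [-0.702, 0.083, -0.083, 0.702]
ft_force: [-0.3, 0.5, -1.4]
grip_width: 0.025
time: 46.85
position: [0.4908, 0.3265, 0.0757]
tool_rot: [-0.702, 0.083, -0.083, 0.702]
ft_force: [1.3, -1.0, -0.8]
grip_width: 0.0249
```

```bash
python3 -m creep '[[[0,0,0],0,0.7],[[0,0,0],0,0.7],[[0,0,0],0,0.7],[[0,0,0],0,0.7],[[0,0,0],0,0.7],[[0,-20,0],0,0.7],[[0,-40,0],0,0.7],[[0,-40,0],0,0.7]]'
python3 -m creep '[[[0,-20,-30],0,1],[[0,0,-40],0,1],[[0,0,-30],0,1],[[0,0,0],0,1],[[0,0,0],0,1],[[0,0,0],0,1]]'
python3 -c "
from h import *
st()
c=robot.camera('wrist');crop(c['pixels'],130,0,250,200,3,'pics/w23.png')
c=robot.camera('side');crop(c['pixels'],120,90,260,240,3,'pics/s23.png')
c=robot.camera('scene');crop(c['pixels'],100,80,300,200,2.6,'pics/a23.png');crop(c['pixels'],280,110,80,90,6,'pics/a24.png')"
```

```text
time: 47.65
position: [0.4896, 0.3263, 0.1758]
tool_rot: [0.703, -0.084, 0.082, -0.702]
ft_force: [0.4, 0.3, -0.1]
grip_width: 0.0606
time: 48.25
position: [0.4677, 0.2301, 0.1957]
tool_rot: [-0.702, 0.083, -0.083, 0.702]
ft_force: [-0.1, 0.4, -0.3]
grip_width: 0.0866
t 48.25 p [467.7 230.1 195.7] F [-0.1  0.4 -0.3] g 86.6
toolx [ 0.973 -0.233  0.001] y [ 0.001  0.001 -1.   ] z [0.233 0.973 0.001]
```

View pics/w23.png

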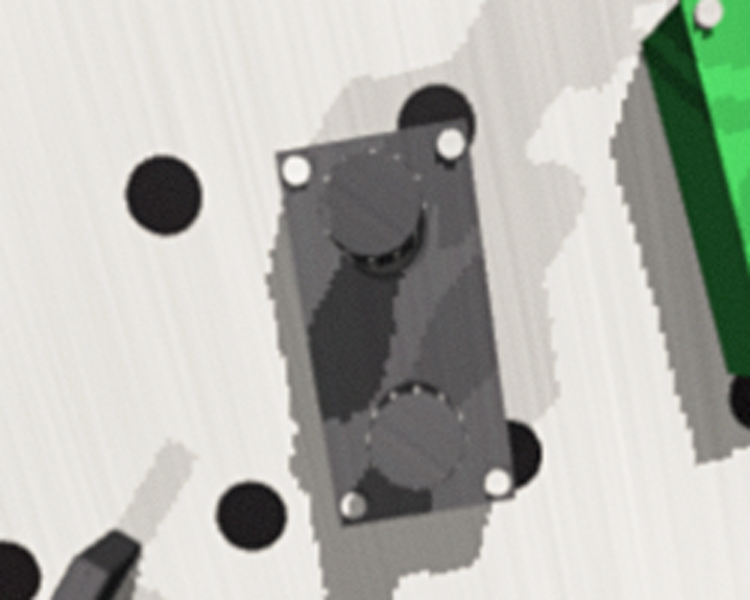

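View pics/s23.png

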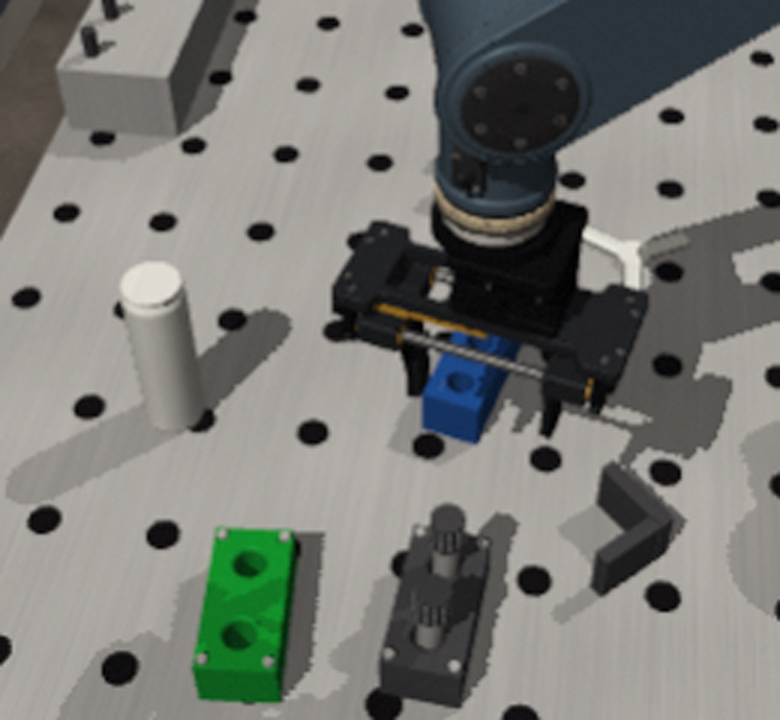

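View pics/a23.png

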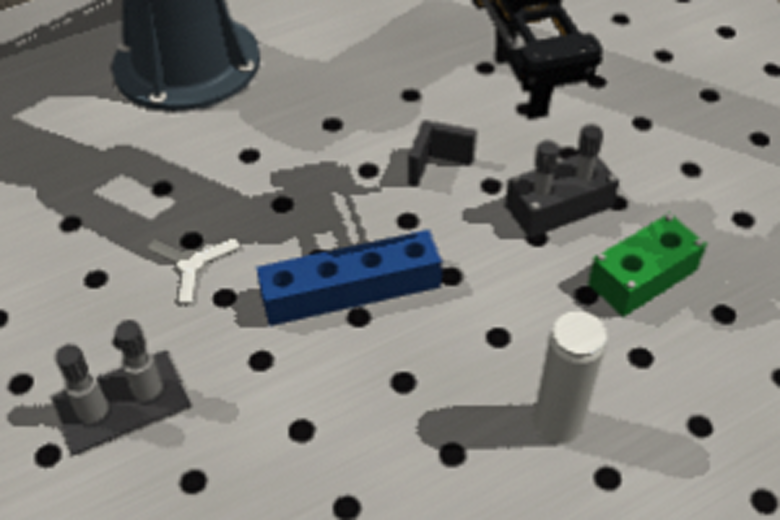

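View pics/a24.png

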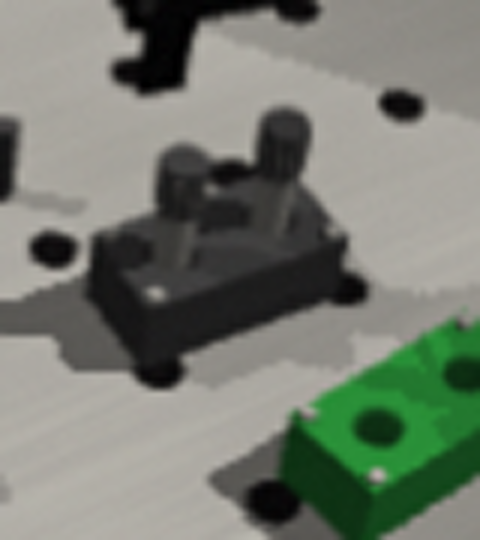

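```bash
python3 -c "
from h import *
import pickle
cs=pickle.load(open('cams.pkl','rb'))
a=robot.camera('scene');b=robot.camera('side');w=robot.camera('wrist')
crop(b['pixels'],240,245,60,90,6,'pics/s24.png')
f=lambda x,y,s,x0,y0:((x+.5)/s-.5+x0,(y+.5)/s-.5+y0)
wl=onz(w,[f(417,436,3,130,0),f(376,203,3,130,0)],.1095)*1000
print('wrist',wl)
for u,v in [(f(184,161,6,280,110),f(449,519,3,120,90)),(f(285,123,6,280,110),f(432,590,3,120,90))]: print(two(a,u,b,v))
for n,i in(('scene',a),('side',b)):
  # bystander change
  d=cv2.absdiff(i['pixels'],cs[n]['pixels'])
"

```

```text
wrist [[484.89444966 267.18975908 109.5       ]
 [487.87976671 325.96839977 109.5       ]]
(array([0.48369653, 0.26643854, 0.10574896]), np.float64(0.0003452791709205402))
(array([0.48728132, 0.32660223, 0.10683629]), np.float64(0.0012282753262283011))
```

View pics/s24.png

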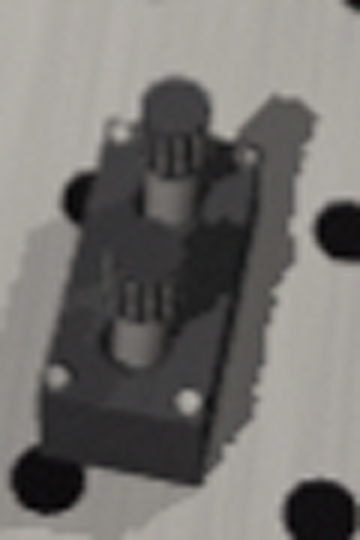

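```bash
python3 -c "
from h import *
a=robot.camera('scene');b=robot.camera('side')
f=lambda x,y,s,x0,y0:((x+.5)/s-.5+x0,(y+.5)/s-.5+y0)
for u,v in [((155,293),(121,130)),((335,232),(57,377))]: print('dot',two(a,f(*u,6,280,110),b,f(*v,6,240,245)))
for u,v in [((184,161),(177,105)),((285,124),(145,250))]: print('head',two(a,f(*u,6,280,110),b,f(*v,6,240,245)))
crop(a['pixels'],110,180,70,80,7,'pics/a25.png')
"

```

```text
dot (array([0.50824402, 0.23951845, 0.0477992 ]), np.float64(0.0002854182117725076))
dot (array([0.51674426, 0.34659506, 0.04689109]), np.float64(0.0013133420385225184))
head (array([0.48441173, 0.26572594, 0.10670452]), np.float64(0.0004945121700276259))
head (array([0.48735642, 0.32634251, 0.10650336]), np.float64(0.0007386707890197839))
```

View pics/a25.png

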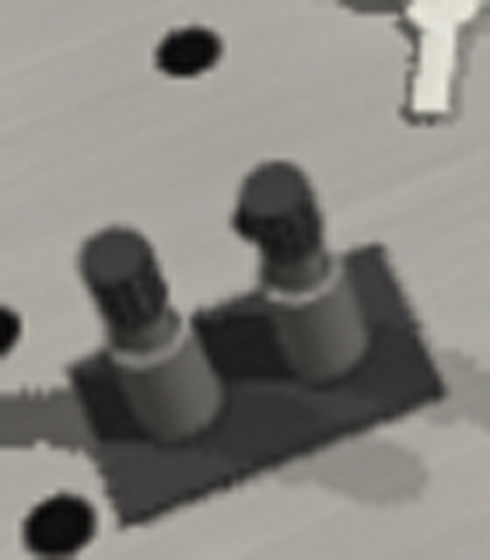

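```bash
python3 -c "
from h import *
st();print(robot.hand_in())"
```

```text
t 48.65 p [467.1 229.7 195.4] F [ 0.2 -0.6  0.6] g 86.9
toolx [ 0.973 -0.232 -0.   ] y [-0. -0. -1.] z [ 0.232  0.973 -0.   ]
the job is handed in; nothing more can be done
None
```

I sorted all four pins by feel and handed the job in at 48.7 s. A chamfered pin is in each bore of the seat block, and a square-cut pin stands end-down in each pipe.

- **Square pins:** two pins stopped hard with the end about 16 mm above the table, the height of the shoulder. I went no further than about 9 N (including the pin's own weight) and put each in a pipe. One of them rubbed the bore wall sideways at about 3 N, so I re-centred it and felt the shoulder a second time.
- **Chamfered pins:** the other two passed the shoulder freely to about 10 mm above the table and were let go there, one in each bore.

**Last checks:**
- **Pins:** the pictures show all four pins in place and the stand empty.
- **Gripper and bystanders:** the gripper is open and clear, and the key, corner block and can look untouched.
- **Head height:** both heads in the block measured about 107 mm high. The expected height is 109.5 mm when home, and 116 mm if standing on the shoulder. They read about 2.5 mm low for home, though a square stop is ruled out.
- **Lean:** both pins in the block lean 2 to 4 mm at the head, within the play in the bore. I left them that way.
- **Not checked:** I had no plunger or pad readings, so "home" rests on the depth felt and the pictures.

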